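Hold a sample slide flush on the sloped stage under the camera

ROBOT

A 7-joint arm with a two-finger parallel gripper is mounted at the origin on the work surface. World frame = base frame: x ahead of the robot, y to its left, z up, the work surface at z = 0. Lengths are in mm, angles in rad, forces in N, time in s.
With the tool pointing down it reaches from about 400 to 875 mm from the base axis. Payload 4.4 kg.
Tool frame: the origin (TCP) lies at the very end of the fingers, on their centre line; the grasp point (between the pads) lies ctrl.grip_depth behind it (ctrl.grip_depth is the distance from the TCP to the grasp point, in mm); y points along the fingers, x is the direction in which the jaws open and shut, and the axes are right-handed (so a half turn about y gives the same grasp; the last joint's range is limited). The gripper opens to 85 mm and grips with 20 to 120 N. Pads are 22 mm wide; open, the fingers measure 114 mm over their backs; the gripper's body (76 mm by 85 mm) begins 54 mm behind the grasp point. The pads swing forward as they close: fully open they stand 13 mm farther back than shut.
Start: joints at [1.105, 0.628, 0.038, 1.517, -0.027, 0.996, -0.02], TCP at [253.03, -598.743, 231.313] pointing down, gripper open.
Joint ranges: [-3.06, 3.06], [-0.37, 2.12], [-1.25, 1.32], [0.18, 2.47], [-1.1, 4.24], [0.23, 1.98], [-2.94, 2.94]. Speed limits (rad/s): [2.57, 2.57, 3.14, 3.14, 3.14, 3.14, 3.14].

INTERFACE

Orientations are given as [roll, pitch, yaw] about the fixed x, y, z axes, in that order (R = Rz(yaw) Ry(pitch) Rx(roll)).
In Python, from cell import ctrl gives the robot as it stands.
- The arm moves only by the tool apply_moves, never from a script. Its argument "motion" is a list of rows, each a list of 5 numbers: the shift along the tool's x, y, z in cm, then the turn about the tool's y in rad, then the finger opening in cm, from 0 to 8.54. In form: [[tx, ty, tz, roll, hand], ...]. A call has 1 to 20 rows; each row is the pose to reach, as a shift and turn from the pose commanded when the call began, along the tool's axes at that moment; what a row does not reach only later rows make up. A row lasts 1/8 s, in which the tool goes at most 62.5 mm and 10.7 degrees, less where a joint would pass 70% of its speed; a pose out of reach is approached as far as the arm can. A call with a gripper value outside its range is refused whole. The fingers move at their own pace and stop on an object; the grip force is fixed at half the most. Time passes only in rows, so rows that repeat a pose let the fingers close. It gives the time, the measured TCP pose, the force and the opening at its end, in the units of the state.
- ctrl.read_state(): the state, without advancing time (a new reading comes with each control period).
- ctrl.get_image(name): name is "side" or "top" or "wrist"; returns a dict with "image" (400x640x3 uint8, red, green, blue), "vfov" (degrees; the focal length in pixels is half the picture's height over the tangent of half this angle, whatever the lens; pixels are square), "cx", "cy" (the principal point, pixels), "extrinsics" (4x4, takes a point from world to camera coordinates); the wrist camera has in their place "tool_from_camera" (4x4, takes a point from camera to tool coordinates, whose origin is the TCP and whose axes are the tool frame's). Camera axes: x right, y up, looking along -z (the intrinsics and any distortion apply to the point x, -y, -z); pixel columns grow to the right and rows downward; lengths in mm; the calibration is good to about 2 mm. A picture is of the moment at which its call begins: read the wrist's pose just before it. There is no depth.
- ctrl.finish_job(): hands the job in, once; it reports no verdict.
Trained networks look in a picture, given as the dict that the camera call returned (one of the last four; its "shot" number tells which), for a name from the list of things; names that differ only in an ending like _2 or _b are one class to them, and where a whole thing is asked for, a point or a joint stands for the part that bears it (a point fixed in the world has none). Each returns a list of dicts, best first, with "confidence" (0 to 1); they miss things now and then, are a little off and sometimes report something else, mostly with a low value. They report only what shows in the picture. A call takes as long as a camera call. They do not tell look-alikes from the thing itself.
- ctrl.search_frame(picture, query): "location" ([x, y, z] in mm, in world coordinates, good to about 4 mm: the middle of the surface that is visible of it).
- ctrl.mark_of(picture, query): "location" ([x, y, z] in mm, in world coordinates, good to about 4 mm: a listed point, or the origin of a listed thing).
The state is a dict: "clock": time; "qpos": joint angles; "qd": joint speeds; "tau": joint torques, N m; "eef_pos": TCP position; "tool_rot": TCP orientation; "force": force on the tool from outside, world axes, zero at the start; "torque": the same for the moment, N m; "width": finger opening in mm.
Only numpy, scipy, OpenCV 4.12 (cv2) and the standard library are available. Lean on these libraries where they do the work, as an engineer would, in place of code of your own. Each camera call takes 0.05 s, during which the arm holds its last target.

TASK

A bench camera stands behind one of the two sloped stages. Pick up the rectangular sample slide carrier by its bridge handle, tilt it to match the slope of the stage in front of the camera and press it lightly flat on that plate, centred on the plate's black disc with its long side along the plate's long side. Finish while still gripping it and holding it pressed flush there, and do not turn the plates or disturb the other things on the bench.

Things in the scene. Friction and masses are not known exactly. Their poses are not given: they have to be found in the camera images.
- carrier: sample slide carrier: rectangular aluminium frame 84 x 40 x 6 mm with a glass slide, flat underside, lying on the bench. Grey bridge handle along it: bar 60 long, 12 thick (y), 20 to 38 mm above the underside, on 8 mm legs at x = +-26 mm. Origin: centre of the underside; x along the long side, z up. 63 to 126 g. In the near or far of two middle places, dish holder in the other
- dish_holder: round aluminium dish holder, 64 mm across and 6 mm thick, with the same grey bridge handle; not needed, leave it. Origin: centre of the underside
- camera: black bench camera on a steel post (14 mm thick, 165 mm tall, round foot 76 mm across) fixed to the bench, 160 to 185 mm beyond (+x of) the stage in use and looking down at it; its head reaches 65 mm from the post towards the stage, at 95 to 190 mm height. Origin: centre of the foot's underside
- bottle: amber bottle 60 mm across, 130 mm tall, standing behind the stage that is not in use; leave it. Origin: centre of its underside
- stage_a: sloped stage on the robot's left, face looking up and to the middle of the bench (-y). White base 150 x 100 x 12 mm (x, y), origin at the centre of its underside on the bench; uprights 10 mm thick, 78 mm high at x = +-62 mm with black knobs outside. The plate between them hinges about the stage's x, 64 mm up, at the middle of its underside
- stage_b: sloped stage on the robot's right, face looking up and to the middle of the bench (+y). White base 150 x 100 x 12 mm (x, y), origin at the centre of its underside on the bench; uprights 10 mm thick, 78 mm high at x = +-62 mm with black knobs outside. The plate between them hinges about the stage's x, 64 mm up, at the middle of its underside
- stage_a_face (a point): centre of the upper face of stage_a's aluminium plate, 104 x 76 x 8 mm, where a flat black disc of 24 mm, level with the face, marks it; x along the plate's long side (the hinge), z straight out of the face. A stiff friction hinge (slips at 1.5 N m) keeps the plate at its slope, anywhere from 0.25 to 0.6 rad
- stage_b_face (a point): centre of the upper face of stage_b's aluminium plate, 104 x 76 x 8 mm, where a flat black disc of 24 mm, level with the face, marks it; x along the plate's long side (the hinge), z straight out of the face. A stiff friction hinge (slips at 1.5 N m) keeps the plate at its slope, anywhere from 0.25 to 0.6 rad
- stage_a_edge (a point): middle of the raised long edge of stage_a's plate (+y side), level with the face, 38 mm from its centre
- stage_b_edge (a point): middle of the raised long edge of stage_b's plate (-y side), level with the face, 38 mm from its centre
- dish: shallow glass dish 90 mm across, on the right; leave it. Origin: centre of the underside
- jar: glass jar with a white lid, 68 mm across, 80 mm tall, on the left; leave it. Origin: centre of the underside
- forceps: steel forceps 140 mm long, 8 mm high, lying on the bench on the left; leave them. Origin: under the middle, x along them
Not all that is in view belongs to the job. What is shaped like the carrier but brown or pink is not meant.

How it is judged (in metres and radians):
On the way:
1. the slide carrier is gripped and lifted clear of the bench (height (world z) of carrier above 0.04 m and contact force between the fingers and carrier above 2 N), for 0.2 s.
At the end, for the whole second after the job is handed in: Carrier still gripped and at rest, flush on the plate in front of the camera: within 0.05 rad and 3 mm of its face, within 12 mm of its centre along and across, long sides parallel within 0.15 rad, pressed on with over 1.5 N, through the last second (((horizontal distance between camera and stage_a below 0.27 m and x of carrier in the frame of stage_a_face between -0.012 and 0.012 m and y of carrier in the frame of stage_a_face between -0.012 and 0.012 m and z of carrier in the frame of stage_a_face between -0.003 and 0.003 m and angle between the z axis of carrier and the z axis of stage_a_face, either way round below 0.05 rad and angle between the x axis of carrier and the x axis of stage_a_face, either way round below 0.15 rad and contact force between carrier and stage_a above 1.5 N) or (horizontal distance between camera and stage_b below 0.27 m and x of carrier in the frame of stage_b_face between -0.012 and 0.012 m and y of carrier in the frame of stage_b_face between -0.012 and 0.012 m and z of carrier in the frame of stage_b_face between -0.003 and 0.003 m and angle between the z axis of carrier and the z axis of stage_b_face, either way round below 0.05 rad and angle between the x axis of carrier and the x axis of stage_b_face, either way round below 0.15 rad and contact force between carrier and stage_b above 1.5 N)) and contact force between the fingers and carrier above 2 N and height (world z) of carrier above 0.05 m and linear speed of carrier below 0.02 m/s); the arm keeps its last pose, push and grip.
It fails at once if the glass slide's carrier was pressed hard on a plate (over 40 N) (contact force between carrier and stage_a above 40 N or contact force between carrier and stage_b above 40 N).
It fails at once if a stage's plate was turned from its slope (its edge moved over 3 mm) (distance of any of stage_a_edge, stage_b_edge from where it was at the start of the episode above 0.003 m).
It fails at once if the dish holder, bottle, dish, jar or forceps was disturbed (moved over 20 mm) (distance of any of dish_holder, bottle, dish, jar, forceps from where it was at the start of the episode above 0.02 m).
It also fails if it takes over 35 s, if anything falls off the work surface, if the arm or the gripper's body presses on something with over 40 N, if the wrist force passes 120 N, or if a joint passes its speed limit or range.

## Working session

There is one attempt and no reset: what is moved stays moved. The work goes in short steps, Python scripts to look and compute and a tool call to move; the robot and the scene stay as the last step left them, time stands still between calls to the robot, and variables do not carry over. Pictures are saved under pics/ and viewed, and the job is handed in when it is done.

Besides the shell and the picture viewer there is one more tool, called by a JSON object that holds its "op" and its "data", one argument or row to a line. apply_moves: Moves the arm, as the interface text tells. Its arguments: {"type":"object","properties":{"motion":{"type":"array","items":{"type":"array","items":{"type":"number"}}}},"required":["motion"]}

```bash
ls; mkdir -p pics; python3 - <<'E'
from cell import ctrl
import cv2
s=ctrl.read_state(); print(s, ctrl.grip_depth)
for n in ["side","top"]:
    p=ctrl.get_image(n); print(n,p["vfov"],p["cx"],p["cy"],p["extrinsics"].tolist() if hasattr(p["extrinsics"],'tolist') else p["extrinsics"],[k for k in p if k!="image"])
    cv2.imwrite(f"pics/{n}0.png",p["image"][:,:,::-1])
    for q in ["carrier","dish_holder","camera","bottle","stage_a","stage_a_face","stage_a_edge"]:
        print(q,[( [round(v) for v in d["location"]],round(d["confidence"],2)) for d in ctrl.mark_of(p,q)])
E
```

```text
pics
{'clock': 0.0, 'qpos': array([ 1.10521615,  0.62934438,  0.03842467,  1.51838053, -0.0269833 ,
        0.99626903, -0.02000878]), 'qd': array([ 5.87781394e-04,  4.10929453e-04,  1.18369561e-05,  6.13164442e-05,
       -6.32707771e-04,  1.17835490e-03, -9.87619308e-04]), 'tau': array([-1.59110105e-04, -5.63399756e+01,  1.22566972e+00, -1.93442059e+01,
        1.10053376e-02,  1.06518911e-02, -8.76636790e-06]), 'eef_pos': array([ 252.77954365, -598.15902302,  230.38588895]), 'tool_rot': array([-1.57082508,  0.0018835 , -1.17100217]), 'force': array([ 0.00805515, -0.37381023, -0.13789093]), 'torque': array([ 0.0208152 , -0.00599542,  0.01566423]), 'width': 85.56171061128184} 18.700000000000003
side 50.766879793223445 328.0290287473438 202.70338623189394 [[-0.7177028039123433, -0.6962167420937493, 0.013599017785330557, 415.2033849315599], [0.45554452501116804, -0.45465367189133565, 0.7653556195443231, -328.2790686395369], [-0.5266705526120755, 0.5554928322346665, 0.6434639402073742, -1137.7862196300844], [0.0, 0.0, 0.0, 1.0]] ['vfov', 'cx', 'cy', 'extrinsics', 'shot']
carrier [([579
[... 477 characters left out ...]
004960768753], [0.9853666951209938, 0.006715313611692436, 0.17031553278966324, -584.3595500695914], [-0.17030169381590468, -0.0025856250254278983, 0.9853885769718774, -1127.761768607726], [0.0, 0.0, 0.0, 1.0]] ['vfov', 'cx', 'cy', 'extrinsics', 'shot']
carrier [([526, -106, -3], 0.91), ([703, 62, -4], 0.73), ([576, 66, 2], 0.72), ([784, -187, 2], 0.64), ([661, -42, 5], 0.62)]
dish_holder [([456, 31, 2], 0.57)]
camera [([702, 245, 0], 0.84), ([654, -196, -2], 0.6)]
bottle [([653, -196, 2], 0.87)]
stage_a [([493, -252, -1], 0.87), ([530, 225, -4], 0.72)]
stage_a_face [([537, 220, 71], 0.82)]
stage_a_edge [([526, 256, 90], 0.81), ([706, 243, 1], 0.75), ([664, -41, 3], 0.6), ([454, 32, 1], 0.5)]
```

View pics/side0.png

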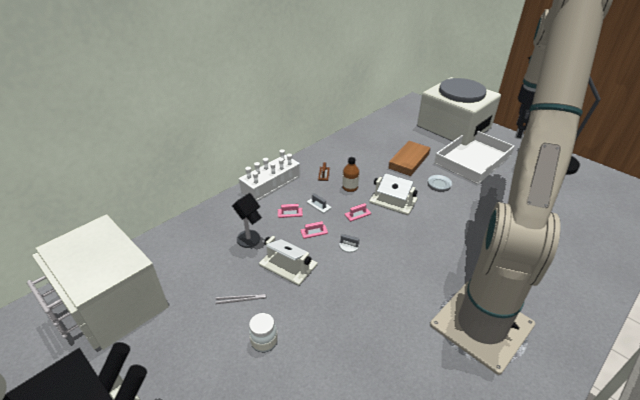

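View pics/top0.png

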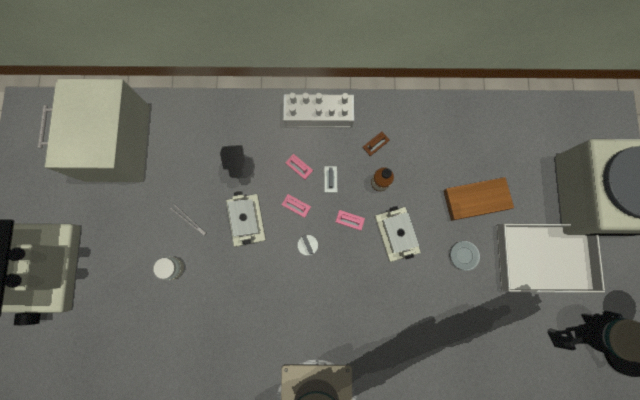

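The side view shows the camera at (247,220), behind the left stage (288,258), so stage_a is the one in use. The bottle at (351,175) is behind stage_b.

Carrier-shaped things in the top view:
- Pink: (299,166), (296,206) and (350,220).
- Brown: (376,144).
- Aluminium with a grey handle: (331,179). This is the carrier; the round holder is at (308,245).

Next I'll confirm this with enlarged crops.

```bash
python3 - <<'E'
import cv2,numpy as np
a=cv2.imread("pics/top0.png"); b=cv2.imread("pics/side0.png")
f=lambda im,x,y,w,h:cv2.resize(im[y:y+h,x:x+w],(400,300),interpolation=cv2.INTER_CUBIC)
o=np.vstack([np.hstack([f(a,305,157,52,39),f(a,207,185,80,60)]),np.hstack([f(b,295,185,52,39),f(b,250,225,80,60)])])
cv2.imwrite("pics/crop0.png",o)
E
```

```text
(no output)
```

View pics/crop0.png

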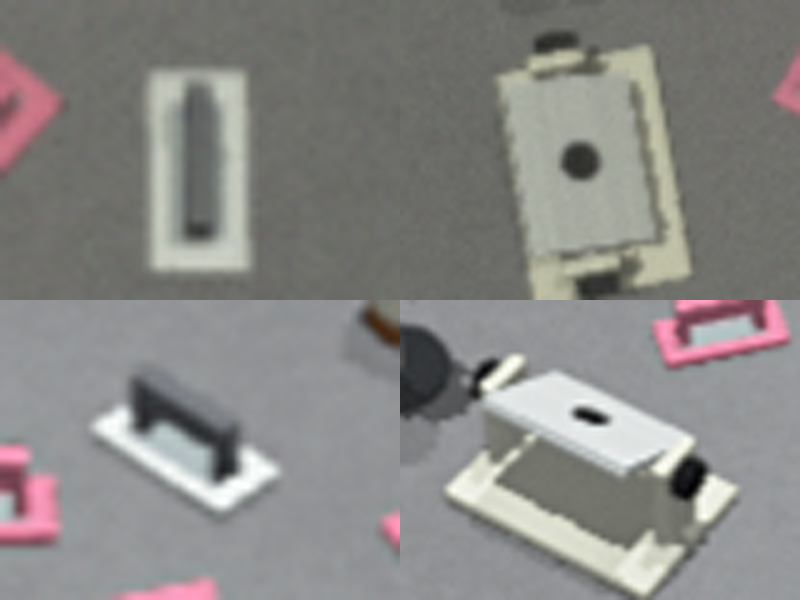

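Enlarged crop: the thing at top-view (331,179) is the aluminium frame with the grey bridge, long side along world x. Stage_a's plate shows its disc at about (243,217) in the top view.

The moves can't tilt the tool. So I'll grip the bridge by its two ends (60 mm), with the jaw axis along carrier x. That lets the carrier swing about that axis onto the slope. First I'll go above the carrier.

```bash
cat > h.py <<'E'
from cell import ctrl
import numpy as np, cv2
from scipy.spatial.transform import Rotation as Ro
def pose():
    s=ctrl.read_state(); return np.array(s["eef_pos"]),Ro.from_euler("xyz",s["tool_rot"]).as_matrix(),s
def to(target,yaw):
    p,R,s=pose(); d=R.T@(np.array(target)-p)/10
    a=s["tool_rot"][2]-yaw; a=(a+np.pi)%(2*np.pi)-np.pi
    print("shift cm",d.round(2),"roll",round(a,3),"| now",p.round(1),s["tool_rot"].round(4),"w",round(s["width"],1),"F",s["force"].round(1),"t",s["clock"])
def px(p,uv,z,T=None):
    f=p["image"].shape[0]/2/np.tan(np.radians(p["vfov"])/2)
    M=np.linalg.inv(np.array(p["extrinsics"])) if T is None else T
    d=M[:3,:3]@np.array([(uv[0]-p["cx"])/f,-(uv[1]-p["cy"])/f,-1]); o=M[:3,3]
    return o+d*(z-o[2])/d[2]
def proj(p,X,T=None):
    f=p["image"].shape[0]/2/np.tan(np.radians(p["vfov"])/2)
    E=np.array(p["extrinsics"]) if T is None else np.linalg.inv(T)
    c=E[:3,:3]@np.array(X)+E[:3,3]; return np.array([p["cx"]+f*c[0]/-c[2],p["cy"]-f*c[1]/-c[2]])
E
python3 - <<'E'
from h import *
p=ctrl.get_image("top")
for uv in [(331,179.1),(324.5,166.1),(337.5,192.1)]: print(px(p,uv,4).round(1))
to((640,-42,200),0)
E
```

```text
[662.7 -43.5   4. ]
[705.4 -22.6   4. ]
[620.6 -64.1   4. ]
shift cm [-36.22   3.13  57.32] roll -1.171 | now [ 253.  -598.7  231.3] [-1.5708e+00 -1.0000e-04 -1.1710e+00] w 85.1 F [-0.6  0.2 -0.2] t 0.85
```

{"op": "apply_moves", "data": {
  "motion": [
    [-36.2,3.1,57.3,-1.171,8.5],
    [-36.2,3.1,57.3,-1.171,8.5],
    [-36.2,3.1,57.3,-1.171,8.5],
    [-36.2,3.1,57.3,-1.171,8.5],
    [-36.2,3.1,57.3,-1.171,8.5],
    [-36.2,3.1,57.3,-1.171,8.5],
    [-36.2,3.1,57.3,-1.171,8.5],
    [-36.2,3.1,57.3,-1.171,8.5],
    [-36.2,3.1,57.3,-1.171,8.5],
    [-36.2,3.1,57.3,-1.171,8.5],
    [-36.2,3.1,57.3,-1.171,8.5],
    [-36.2,3.1,57.3,-1.171,8.5],
    [-36.2,3.1,57.3,-1.171,8.5],
    [-36.2,3.1,57.3,-1.171,8.5],
    [-36.2,3.1,57.3,-1.171,8.5],
    [-36.2,3.1,57.3,-1.171,8.5]
  ]
}}

```text
clock: 2.85
eef_pos: [639.8, -43.2, 200.5]
tool_rot: [-1.571, -0.0, -0.001]
force: [0.7, 0.6, 0.1]
width: 85.0
```

```bash
python3 - <<'E'
from h import *
P,R,s=pose(); p=ctrl.get_image("wrist"); print([k for k in p])
B=np.eye(4);B[:3,:3]=R;B[:3,3]=P; T=B@np.array(p["tool_from_camera"]); print(T.round(2))
np.savez("w1.npz",T=T)
cv2.imwrite("pics/w1.png",p["image"][:,:,::-1])
print([(d["location"],d["confidence"]) for d in ctrl.mark_of(p,"carrier")])
to((662,-42,20),0)
print("proj", proj(p,(662,-42,0),T))
E
```

```text
['image', 'vfov', 'cx', 'cy', 'tool_from_camera', 'shot']
[[ 1.0000e+00  0.0000e+00  0.0000e+00  6.3984e+02]
 [-0.0000e+00  9.5000e-01  3.2000e-01  3.9690e+01]
 [-0.0000e+00 -3.2000e-01  9.5000e-01  3.4327e+02]
 [ 0.0000e+00  0.0000e+00  0.0000e+00  1.0000e+00]]
[([577.1, 71.5, -1.4], 0.89), ([706.5, 57.7, 3.4], 0.83), ([662.8, -40.4, 2.4], 0.81), ([535.8, -97.1, 0.7], 0.67), ([779.6, -186.4, -0.5], 0.6)]
shift cm [ 2.21 18.05  0.07] roll -0.001 | now [639.9 -42.7 200.5] [-1.5708e+00 -2.0000e-04 -7.0000e-04] w 84.6 F [0.2 0.3 0.4] t 2.95
proj [334.85982179 171.04337473]
```

View pics/w1.png

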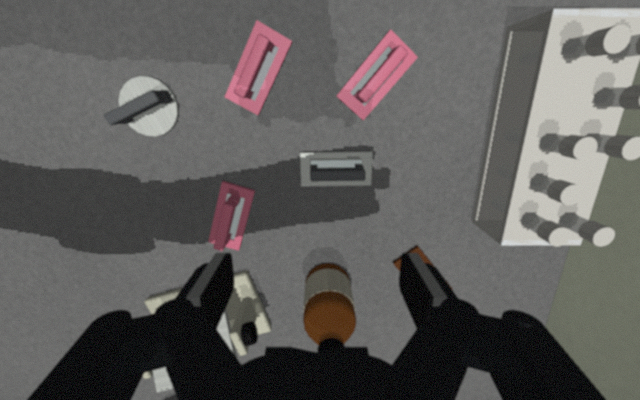

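The wrist view shows the carrier frame from (300,151) to (374,187), unobstructed and aligned with the image. The pink look-alikes are well off to the side. I'll locate it precisely.

```bash
python3 - <<'E'
from h import *
T=np.load("w1.npz")["T"]
im=cv2.imread("pics/w1.png"); p=ctrl.get_image("wrist")
c=cv2.resize(im[135:200,285:390],None,fx=7,fy=7,interpolation=cv2.INTER_CUBIC)
cv2.imwrite("pics/w1c.png",c)
for uv in [(300,152),(371,151),(374,187),(301,187),(337,169)]: print(uv,px(p,uv,3,T).round(1))
E
```

```text
(300, 152) [620.6 -18.4   3. ]
(371, 151) [703.6 -17.4   3. ]
(374, 187) [709.8 -61.2   3. ]
(301, 187) [621.  -61.1   3. ]
(337, 169) [664.3 -38.8   3. ]
```

View pics/w1c.png

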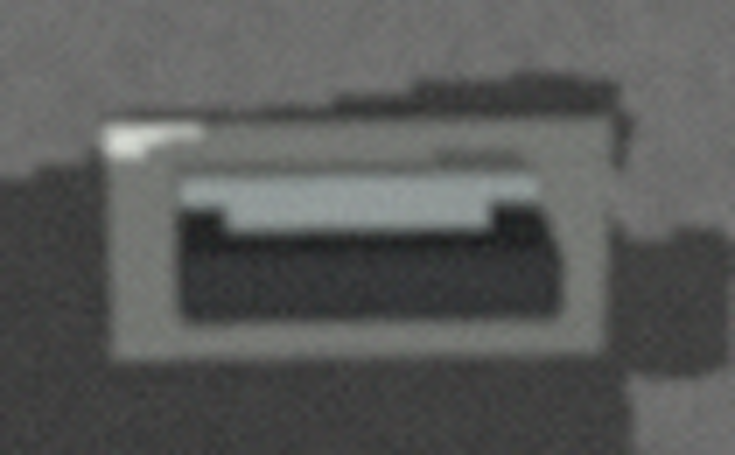

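{"op": "apply_moves", "data": {
  "motion": [
    [2.2,5.0,0.15,0,8.5],
    [2.2,10.0,0.15,0,8.5],
    [2.2,13.5,0.15,0,8.5],
    [2.2,16.0,0.15,0,8.5],
    [2.2,17.6,0.15,0,8.5],
    [2.2,18.6,0.15,0,8.5],
    [2.2,18.6,0.15,0,8.5],
    [2.2,18.6,0.15,0,7.2],
    [2.2,18.6,0.15,0,6.6],
    [2.2,18.6,0.15,0,6.6]
  ]
}}

```text
clock: 4.25
eef_pos: [662.4, -40.8, 15.0]
tool_rot: [-1.571, -0.001, -0.0]
force: [0.1, 0.2, -0.5]
width: 65.8
```

```bash
python3 - <<'E'
from h import *
P,R,s=pose(); p=ctrl.get_image("wrist")
cv2.imwrite("pics/w2.png",p["image"][:,:,::-1])
to((662,-42,20),0)
p=ctrl.get_image("side")
cv2.imwrite("pics/s2.png",cv2.resize(p["image"][170:250,270:390,::-1],None,fx=6,fy=6,interpolation=cv2.INTER_CUBIC))
E
```

```text
shift cm [-0.02 -0.52 -0.12] roll -0.0 | now [662.2 -40.8  14.8] [-1.5708e+00 -8.0000e-04 -1.0000e-04] w 65.9 F [0.  0.7 0.1] t 4.3
```

View pics/w2.png

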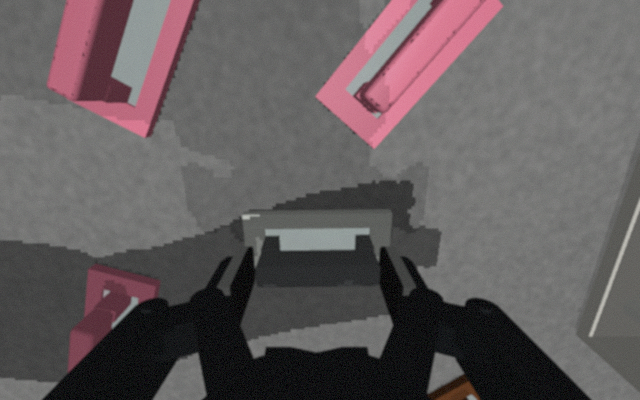

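View pics/s2.png

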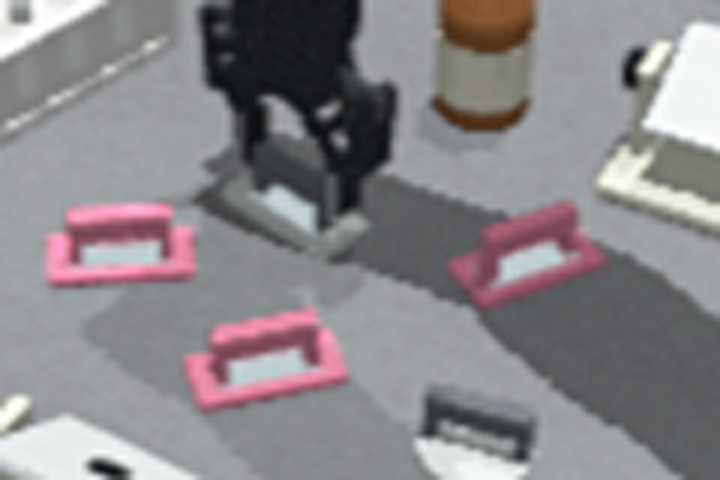

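The bar sits between the fingers, wrist view (255–378, 238–285), centred in x. I'll close on its ends and lift.

{"op": "apply_moves", "data": {
  "motion": [
    [0,0,0,0,5.9],
    [0,0,0,0,5.9],
    [0,0,0,0,5.0],
    [0,0,0,0,5.0],
    [0,-2,0,0,5.0],
    [0,-4.0,0,0,5.0],
    [0,-6.0,0,0,5.0],
    [0,-6.0,0,0,5.0],
    [0,-6.0,0,0,5.0]
  ]
}}

```text
clock: 5.48
eef_pos: [661.7, -40.9, 74.3]
tool_rot: [-1.571, 0.0, -0.0]
force: [0.2, 0.6, -1.2]
width: 58.7
```

```bash
python3 - <<'E'
from h import *
P,R,s=pose(); p=ctrl.get_image("wrist")
cv2.imwrite("pics/w3.png",p["image"][:,:,::-1])
to((662,-42,20),0)
p=ctrl.get_image("side")
cv2.imwrite("pics/s3.png",cv2.resize(p["image"][150:250,270:390,::-1],None,fx=5,fy=5,interpolation=cv2.INTER_CUBIC))
E
```

```text
shift cm [ 0.08  5.38 -0.11] roll -0.0 | now [661.3 -40.9  73.8] [-1.5709e+00  1.3000e-03 -0.0000e+00] w 58.7 F [ 0.4  0.4 -0.4] t 5.525
```

View pics/w3.png

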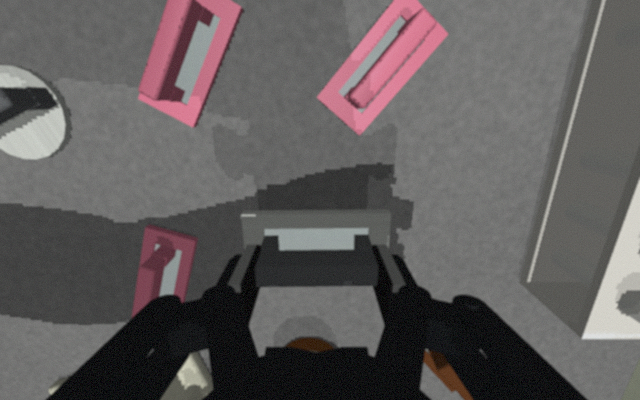

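View pics/s3.png

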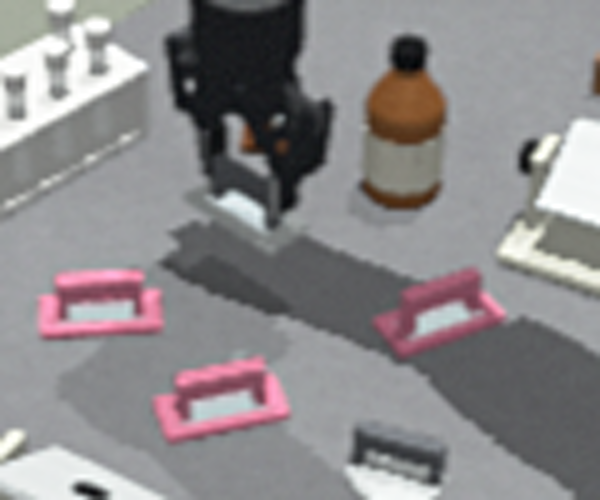

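Lifted and held; the wrist view shows the frame clear of the bench. Now I'll measure stage_a more carefully.

```bash
python3 - <<'E'
from h import *
for n in ["top","side"]:
    p=ctrl.get_image(n)
    x,y=((210,188) if n=="top" else (255,228)); 
    cv2.imwrite(f"pics/{n}4.png",cv2.resize(p["image"][y:y+60,x:x+70,::-1],None,fx=10,fy=10,interpolation=cv2.INTER_CUBIC))
    for q in ["stage_a","stage_a_face","stage_a_edge"]:
        print(n,q,[(d["location"],round(d["confidence"],2)) for d in ctrl.mark_of(p,q) if d["location"][1]>150])
    print(proj(p,(537,220,71)))
print(pose()[2]["clock"])
E
```

```text
top stage_a [([529.6, 224.9, -2.9], 0.97)]
top stage_a_face [([533.1, 222.0, 69.6], 0.61)]
top stage_a_edge [([525.0, 253.5, 91.2], 0.9)]
[242.9165156  214.77702715]
side stage_a [([532.0, 224.8, 1.2], 0.79)]
side stage_a_face [([536.2, 223.5, 73.0], 0.74)]
side stage_a_edge [([526.5, 254.0, 89.8], 0.79)]
[286.8421152  246.22212208]
5.975
```

View pics/top4.png

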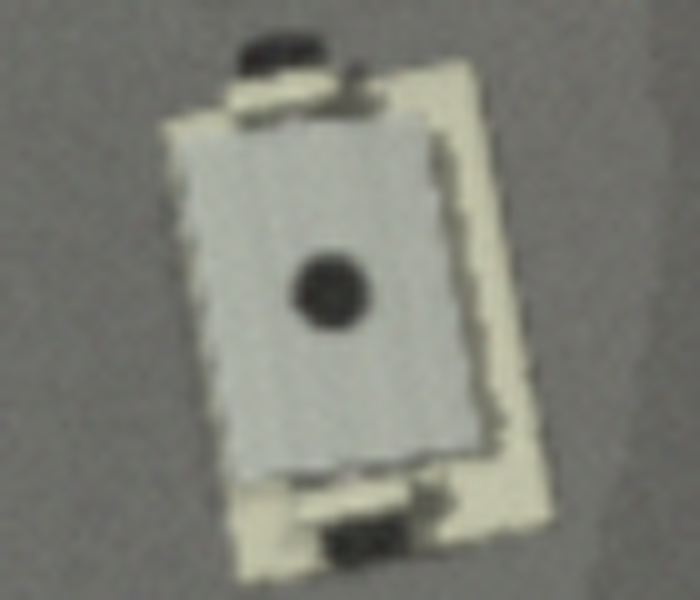

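View pics/side4.png

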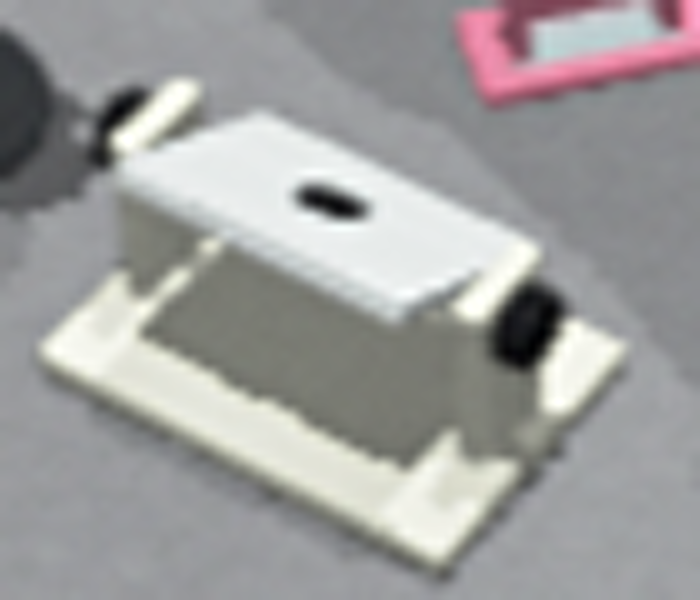

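```bash
cat > fit.py <<'E'
from h import *
from scipy.optimize import least_squares
t=ctrl.get_image("top"); s=ctrl.get_image("side")
tp=lambda a:np.array([210+a[0]/10-.45,188+a[1]/10-.45]); sp=lambda a:np.array([255+a[0]/10-.45,228+a[1]/10-.45])
F=lambda x,y:("f",x,y); B=lambda x,y:("b",x,y)
obs=[(t,tp((331,291)),F(0,0)),(s,sp((333,201)),F(0,0)),(t,tp((180,135)),F(52,38)),(t,tp((238,478)),F(-52,38)),(t,tp((487,450)),F(-52,-38)),
(s,sp((116,178)),F(52,38)),(s,sp((258,112)),F(52,-38)),(s,sp((400,310)),F(-52,38)),
(t,tp((165,122)),B(75,50)),(t,tp((472,62)),B(75,-50)),(t,tp((553,522)),B(-75,-50)),(t,tp((240,582)),B(-75,50)),
(s,sp((38,350)),B(75,50)),(s,sp((445,562)),B(-75,50)),(s,sp((628,345)),B(-75,-50))]
def pt(v,m):
    x,y,w,th=v[:4]; Rz=Ro.from_euler("z",w).as_matrix()
    if m[0]=="b": q=np.array([m[1],m[2],12.])
    else:
        q=np.array([0,0,64.])+Ro.from_euler("x",th).as_matrix()@np.array([m[1],m[2],8.])
    return Rz@q+[x,y,0]
def res(v): return np.concatenate([proj(p,pt(v,m))+(v[4:6] if p is t else v[6:8])-uv for p,uv,m in obs]+[v[4:]*.3])
r=least_squares(res,[531,225,.16,.45,0,0,0,0],loss="soft_l1")
print(r.x.round(3),np.abs(r.fun).max()); print(r.fun.reshape(-1,2).round(1).tolist())
for m in [F(0,0),F(0,38)]: print(pt(r.x,m).round(1))
E
python3 fit.py
```

```text
[ 5.31700e+02  2.23803e+02  2.09000e-01  4.45000e-01  1.50000e-01
  4.37000e-01 -1.46000e-01  1.13400e+00] 0.9260697276942267
[[0.2, 0.1], [-0.2, 0.5], [-0.2, 0.1], [-0.2, 0.5], [-0.1, -0.5], [-0.1, -0.9], [0.5, -0.3], [0.4, 0.2], [-0.4, -0.4], [0.2, -0.6], [0.6, 0.1], [-0.0, 0.6], [-0.2, 0.2], [-0.5, 0.0], [0.1, 0.0], [0.0, 0.1], [-0.0, 0.3]]
[532.4 220.4  71.2]
[525.3 254.   87.6]
```

The fit gives residuals under 1 px. The stage_a face is at about (533,221,71), its raised edge at (525,254,88), yaw 0.209 and slope 0.445. The networks agree within about 4 mm, and the camera is 173 mm beyond. Now I'll carry it over.

```bash
python3 - <<'E'
from h import *
to((529.4,237.9,160),0.209)
E
```

```text
shift cm [-13.26  -8.57  27.87] roll -0.209 | now [662.  -40.8  74.3] [-1.5708 -0.      0.    ] w 58.3 F [ 0.1  0.  -0.4] t 6.075
```

{"op": "apply_moves", "data": {
  "motion": [
    [0,-4.5,0,0,5.0],
    [-2,-8.6,2,0,5.0],
    [-5,-8.6,6,-0.05,5.0],
    [-8,-8.6,10,-0.1,5.0],
    [-10,-8.6,14.5,-0.15,5.0],
    [-11.5,-8.6,19,-0.209,5.0],
    [-12.5,-8.6,23,-0.209,5.0],
    [-13.1,-8.6,26,-0.209,5.0],
    [-13.3,-8.6,27.9,-0.209,5.0],
    [-13.3,-8.6,27.9,-0.209,5.0],
    [-13.3,-8.6,27.9,-0.209,5.0]
  ]
}}

```text
clock: 7.45
eef_pos: [529.5, 236.3, 160.1]
tool_rot: [-1.572, 0.0, 0.207]
force: [0.2, -0.0, -0.7]
width: 58.6
```

```bash
python3 - <<'E'
from h import *
to((529.4,237.9,105),0.209)
for n in ["wrist","side"]:
    p=ctrl.get_image(n); im=p["image"][:,:,::-1]
    if n=="side": im=cv2.resize(im[165:305,205:355],None,fx=4,fy=4,interpolation=cv2.INTER_CUBIC)
    cv2.imwrite(f"pics/{n}5.png",im)
E
```

```text
shift cm [0.02 5.51 0.17] roll -0.002 | now [529.5 236.3 160.1] [-1.5724e+00  3.0000e-04  2.0700e-01] w 58.6 F [ 0.2 -0.  -0.7] t 7.45
```

View pics/wrist5.png

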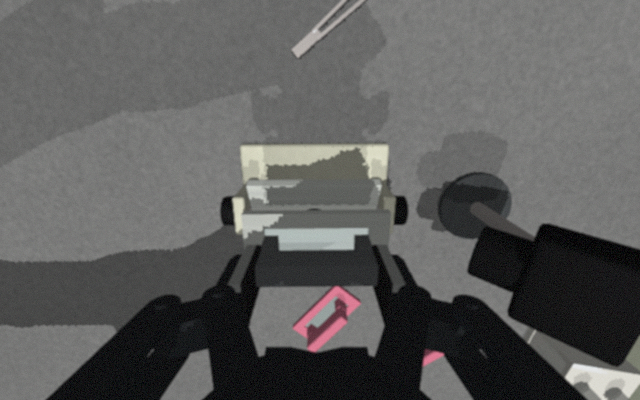

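View pics/side5.png

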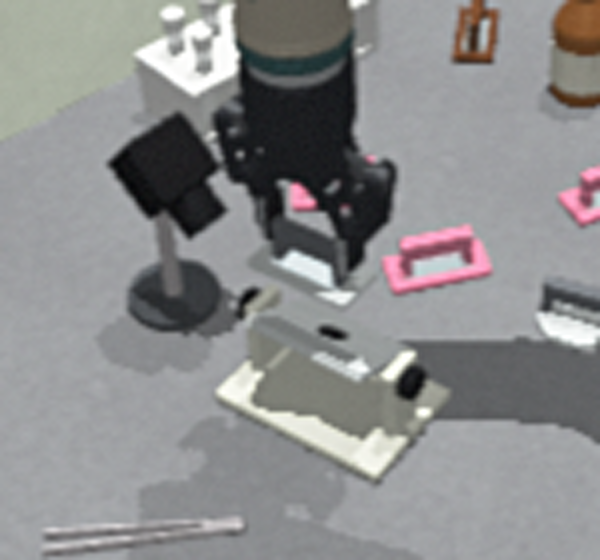

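The wrist view shows the carrier (242–390, 212–245) parallel to stage_a's base (241–388) below it. In the side view the raised edge is under the carrier's +y side. I'll lower to just above the raised edge.

{"op": "apply_moves", "data": {
  "motion": [
    [0,2.5,0.15,0,5.0],
    [0,4.5,0.15,0,5.0],
    [0,5.3,0.15,0,5.0],
    [0,5.3,0.15,0,5.0]
  ]
}}

```text
clock: 8.05
eef_pos: [528.7, 238.9, 107.1]
tool_rot: [-1.571, 0.001, 0.208]
force: [0.5, 0.6, -0.5]
width: 58.5
```

{"op": "apply_moves", "data": {
  "motion": [
    [0,0.1,0,0,5.5],
    [0,0.2,0,0,5.5],
    [0,0.2,0,0,5.5]
  ]
}}

```text
clock: 8.43
eef_pos: [528.8, 239.8, 105.7]
tool_rot: [-1.571, -0.001, 0.209]
force: [-0.4, -0.3, -1.1]
width: 58.8
```

{"op": "apply_moves", "data": {
  "motion": [
    [0,0.1,0,0,5.5],
    [0,0.15,0,0,5.5]
  ]
}}

```text
clock: 8.68
eef_pos: [528.7, 239.7, 103.9]
tool_rot: [-1.571, -0.0, 0.209]
force: [-0.4, -0.3, 2.7]
width: 58.5
```

Contact with the raised edge, at about 3.5 N. I'll press in small steps and watch the force.

{"op": "apply_moves", "data": {
  "motion": [
    [0,0.05,0,0,5.7],
    [0,0.05,0,0,5.7]
  ]
}}

```text
clock: 8.93
eef_pos: [528.7, 239.6, 103.8]
tool_rot: [-1.571, -0.0, 0.209]
force: [-0.9, -1.6, 6.0]
width: 58.5
```

{"op": "apply_moves", "data": {
  "motion": [
    [0,0.05,-0.05,0,5.7],
    [0,0.1,-0.1,0,5.7]
  ]
}}

```text
clock: 9.18
eef_pos: [528.9, 239.4, 103.5]
tool_rot: [-1.57, -0.001, 0.209]
force: [-3.7, -0.1, 13.0]
width: 58.3
```

{"op": "apply_moves", "data": {
  "motion": [
    [0,0,0,0,5.8],
    [0,0,0,0,5.8]
  ]
}}

```text
clock: 9.43
eef_pos: [528.8, 239.4, 103.5]
tool_rot: [-1.57, -0.001, 0.209]
force: [-3.3, 0.2, 11.5]
width: 58.8
```

{"op": "apply_moves", "data": {
  "motion": [
    [0,0,0,0,5.85]
  ]
}}

```text
clock: 9.55
eef_pos: [528.8, 239.4, 103.5]
tool_rot: [-1.57, -0.001, 0.209]
force: [-2.7, -0.4, 10.2]
width: 58.8
```

{"op": "apply_moves", "data": {
  "motion": [
    [0,0,0,0,5.9]
  ]
}}

```text
clock: 9.68
eef_pos: [528.8, 239.4, 103.3]
tool_rot: [-1.57, -0.001, 0.209]
force: [-2.4, -0.8, 8.7]
width: 58.9
```

{"op": "apply_moves", "data": {
  "motion": [
    [0,0.05,-0.05,0,5.9],
    [0,0.1,-0.1,0,5.9]
  ]
}}

```text
clock: 9.93
eef_pos: [528.9, 239.2, 103.1]
tool_rot: [-1.569, -0.001, 0.21]
force: [-5.2, -0.4, 16.4]
width: 59.3
```

```bash
python3 - <<'E'
from h import *
to((529.4,237.9,105),0.209)
p=ctrl.get_image("side"); im=p["image"][:,:,::-1]
cv2.imwrite(f"pics/side6.png",cv2.resize(im[200:290,250:350],None,fx=6,fy=6,interpolation=cv2.INTER_CUBIC))
E
```

```text
shift cm [ 0.02 -0.19 -0.14] roll 0.001 | now [528.9 239.2 103.1] [-1.5692e+00 -1.3000e-03  2.0950e-01] w 59.3 F [-5.2 -0.4 16.4] t 9.925
```

View pics/side6.png

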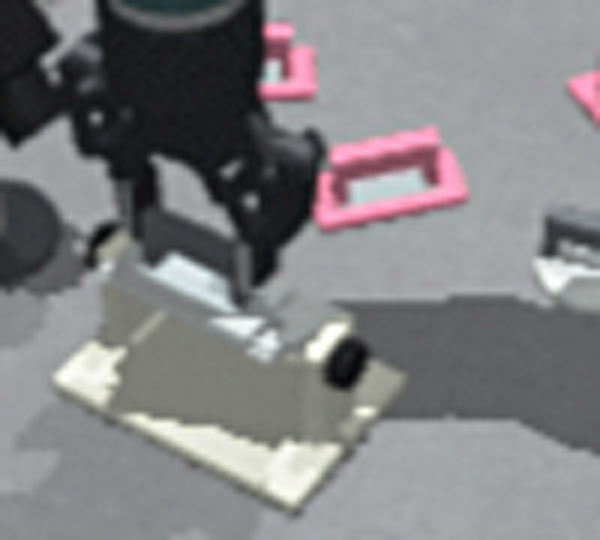

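{"op": "apply_moves", "data": {
  "motion": [
    [0,0,0,0,5.95],
    [0,0,0,0,5.95]
  ]
}}

```text
clock: 10.22
eef_pos: [529.0, 238.6, 102.6]
tool_rot: [-1.57, -0.001, 0.209]
force: [-2.9, -0.3, 11.0]
width: 59.5
```

{"op": "apply_moves", "data": {
  "motion": [
    [0,0,0,0,6.0],
    [0,0,0,0,6.0]
  ]
}}

```text
clock: 10.48
eef_pos: [529.2, 237.3, 101.2]
tool_rot: [-1.571, -0.0, 0.209]
force: [0.0, -2.0, 2.2]
width: 59.8
```

At an opening of 6.0 cm it slips at low force, so the pivot works. I'll continue the tilting path.

{"op": "apply_moves", "data": {
  "motion": [
    [0,0.1,-0.12,0,5.97],
    [0,0.2,-0.24,0,5.97],
    [0,0.2,-0.24,0,5.97]
  ]
}}

```text
clock: 10.85
eef_pos: [529.7, 235.2, 99.2]
tool_rot: [-1.571, -0.0, 0.209]
force: [-0.9, -1.6, 3.0]
width: 60.1
```

```bash
python3 - <<'E'
from h import *
to((529.4,237.9,105),0.209)
p=ctrl.get_image("side"); im=p["image"][:,:,::-1]
a=cv2.resize(im[200:290,250:350],None,fx=6,fy=6,interpolation=cv2.INTER_CUBIC)
cv2.imwrite(f"pics/side7.png",a)
p=ctrl.get_image("wrist"); cv2.imwrite(f"pics/wrist7.png",p["image"][100:320,180:450,::-1].repeat(2,0).repeat(2,1))
E
```

```text
shift cm [ 0.03 -0.58  0.27] roll -0.0 | now [529.7 235.2  99.2] [-1.5709 -0.      0.2088] w 60.1 F [-0.9 -1.6  3. ] t 10.85
```

View pics/side7.png

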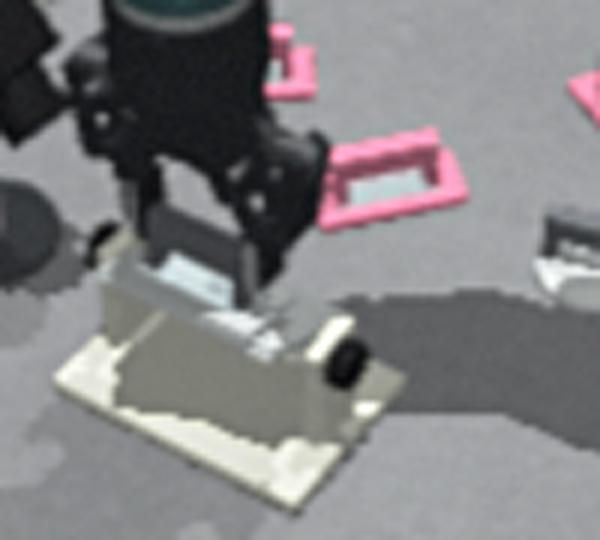

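View pics/wrist7.png

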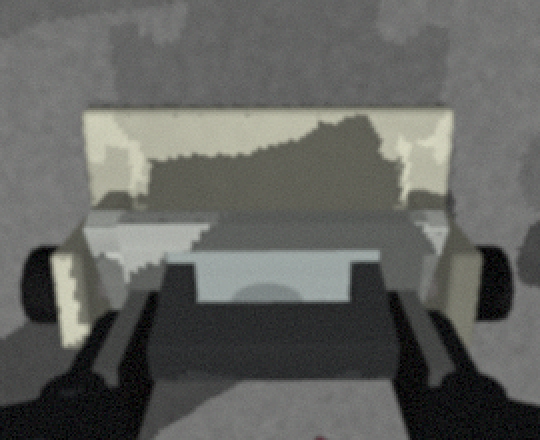

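{"op": "apply_moves", "data": {
  "motion": [
    [0,0.1,-0.12,0,5.97],
    [0,0.2,-0.24,0,5.97],
    [0,0.2,-0.24,0,5.97]
  ]
}}

```text
clock: 11.32
eef_pos: [530.1, 233.2, 97.2]
tool_rot: [-1.571, -0.0, 0.209]
force: [-0.4, 0.7, 2.4]
width: 59.8
```

{"op": "apply_moves", "data": {
  "motion": [
    [0,0.1,-0.12,0,5.97],
    [0,0.2,-0.24,0,5.97],
    [0,0.2,-0.24,0,5.97]
  ]
}}

```text
clock: 11.7
eef_pos: [530.6, 230.8, 95.1]
tool_rot: [-1.571, -0.0, 0.209]
force: [-0.1, 0.3, -0.4]
width: 60.0
```

```bash
python3 - <<'E'
from h import *
to((529.4,237.9,105),0.209)
p=ctrl.get_image("side"); im=p["image"][:,:,::-1]
a=cv2.resize(im[200:290,250:350],None,fx=6,fy=6,interpolation=cv2.INTER_CUBIC)
cv2.imwrite(f"pics/side8.png",a)
p=ctrl.get_image("wrist"); cv2.imwrite(f"pics/wrist8.png",p["image"][100:320,180:450,::-1].repeat(2,0).repeat(2,1))
E
```

```text
shift cm [ 0.03 -0.99  0.72] roll -0.0 | now [530.6 230.8  95.1] [-1.5706e+00 -1.0000e-04  2.0890e-01] w 60.0 F [-0.1  0.3 -0.4] t 11.7
```

View pics/side8.png

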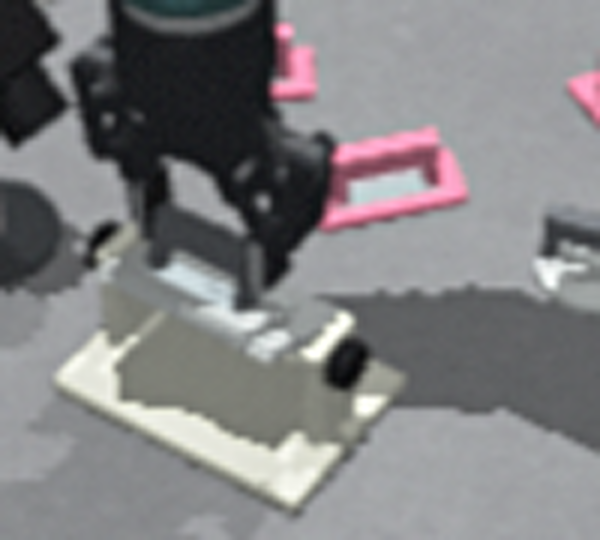

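View pics/wrist8.png

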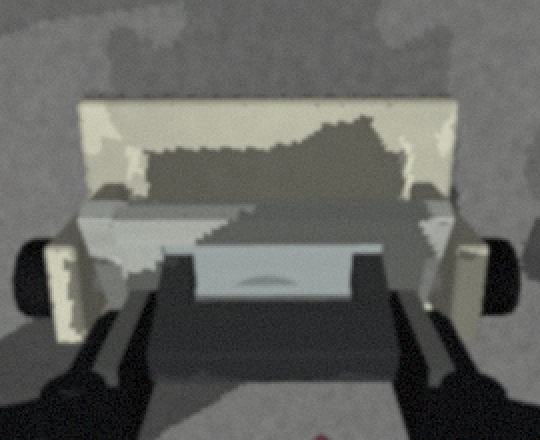

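```bash
cat > ov.py <<'E'
from h import *
def carrier_lines():
    L=[]
    def box(x0,x1,y0,y1,z0,z1):
        c=[(x,y,z) for x in(x0,x1) for y in(y0,y1) for z in(z0,z1)]
        for i in range(8):
            for j in range(i):
                if sum(a!=b for a,b in zip(c[i],c[j]))==1: L.append((c[i],c[j]))
    box(-42,42,-20,20,0,6); box(-30,30,-6,6,20,38); return L
def world(c,yaw,phi,q): return Ro.from_euler("z",yaw).as_matrix()@(Ro.from_euler("x",phi).as_matrix()@np.array(q,float))+c
def draw(p,T,c,yaw,phi,roi,k,name,plate=None):
    x,y,w,h=roi
    im=cv2.resize(p["image"][y:y+h,x:x+w,::-1],None,fx=k,fy=k,interpolation=cv2.INTER_CUBIC).copy()
    f=lambda X:tuple(int(v) for v in ((proj(p,X,T)-[x,y]+.5)*k).round())
    for a,b in carrier_lines(): cv2.line(im,f(world(c,yaw,phi,a)),f(world(c,yaw,phi,b)),(0,0,255),1)
    if plate is not None:
        r=[(52,38,0),(52,-38,0),(-52,-38,0),(-52,38,0)]
        for i in range(4): cv2.line(im,f(world(*plate,r[i])),f(world(*plate,r[i-1])),(0,255,0),1)
    return im
PL=(np.array([533.,221,71.3]),.209,.445)
E
python3 - <<'E'
from ov import *
P,R,s=pose(); w=ctrl.get_image("wrist"); sd=ctrl.get_image("side")
B=np.eye(4);B[:3,:3]=R;B[:3,3]=P;T=B@np.array(w["tool_from_camera"])
rows=[]
for phi in [0.15,0.3,.445]:
    piv=P+[0,0,15]
    c=piv-Ro.from_euler("z",.209).as_matrix()@Ro.from_euler("x",phi).as_matrix()@np.array([0,0,30.])
    print(phi,c.round(1))
    rows.append(np.vstack([draw(w,T,c,.209,phi,(210,185,220,120),1.2,0,PL),cv2.resize(draw(sd,None,c,.209,phi,(255,222,66,66),4,0,PL),(264,264))]))
cv2.imwrite("pics/ov1.png",np.hstack(rows))
E
```

```text
0.15 [529.7 235.1  80.5]
0.3 [528.8 239.4  81.5]
0.445 [527.9 243.3  83.1]
```

View pics/ov1.png

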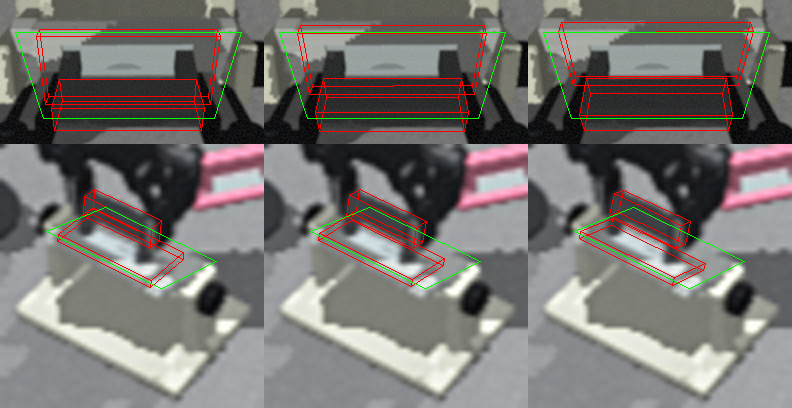

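```bash
python3 - <<'E'
from ov import *
P,R,s=pose(); w=ctrl.get_image("wrist"); sd=ctrl.get_image("side")
B=np.eye(4);B[:3,:3]=R;B[:3,3]=P;T=B@np.array(w["tool_from_camera"])
phi=.4; piv=P+[0,0,15]
c=piv-Ro.from_euler("z",.209).as_matrix()@Ro.from_euler("x",phi).as_matrix()@np.array([0,0,30.])
x=draw(w,T,c,.209,phi,(205,185,230,120),3.4,0,PL)
y=draw(sd,None,c,.209,phi,(255,222,66,50),8,0,PL)
z=draw(sd,None,c+1e5,.209,phi,(255,222,66,50),8,0)
cv2.imwrite("pics/ov2.png",cv2.resize(x,(782,408))); cv2.imwrite("pics/ov3.png",np.hstack([y,z])[:, :1056][:, :])
cv2.imwrite("pics/ov3.png",cv2.resize(np.hstack([y,z]),(800,303)))
E
```

```text
(no output)
```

View pics/ov2.png

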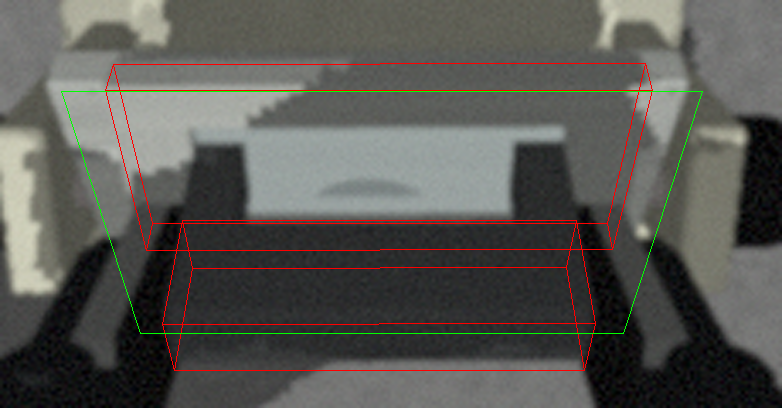

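View pics/ov3.png

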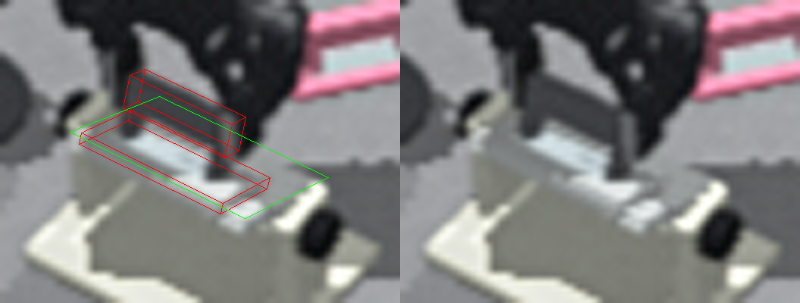

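```bash
python3 - <<'E'
from ov import *
P,R,s=pose(); w=ctrl.get_image("wrist")
tc=np.array(w["tool_from_camera"])
# tool frame with vertical tool: world==Rx(-90) at P=0,yaw 0
B=np.eye(4);B[:3,:3]=Ro.from_euler("xyz",[-np.pi/2,0,0]).as_matrix();T=B@tc
def rows(dy,h,phi,yg,hp=30):
    Rx=Ro.from_euler("x",phi).as_matrix()
    f=lambda y,z:proj(w,np.array([0,dy,15+(h-15)])+Rx@np.array([0,y,z-hp]),T)[1]   # h: pivot height over TCP+15
    bar=[f(y,z) for y in(6,-6) for z in(20,38)]
    return f(yg,6),f(20,6),min(bar),max(bar)
# level: observed glass 228, frame 212, bar 250..285
from scipy.optimize import least_squares
r=least_squares(lambda v:np.array(rows(v[0],v[2],0,v[1]))-[228,212,250,285],[0,11,15])
print(r.x,r.fun); dy,yg,h=r.x
ob=np.array([222.4,247.7,290.3])
for free in (0,1):
    g=lambda v:np.r_[np.array(rows(v[1],v[2],v[0],yg))[[0,2,3]]-ob, (v[2]-h)*.2]
    q=least_squares(g,[.3,dy,h]); print(q.x,q.fun, "frame edge row",rows(q.x[1],q.x[2],q.x[0],yg)[1])
E
```

```text
[ 0.97594156 10.98641484 11.34690211] [ 7.98650035e-11  1.59332072e+00 -2.80854371e+00  1.19054955e+00]
[ 0.37185396 -1.11648434 11.11656978] [ 0.00485622 -0.03578837  0.03140537 -0.04606647] frame edge row 210.4694048516777
[ 0.37185396 -1.11648434 11.11656978] [ 0.00485622 -0.03578837  0.03140537 -0.04606647] frame edge row 210.4694048516777
```

The wrist-view edge fit gives a tilt of about 0.37, so it's nearly at the slope. I'll press down a little more while still over the raised edge.

{"op": "apply_moves", "data": {
  "motion": [
    [0,0.1,-0.05,0,5.95],
    [0,0.15,-0.05,0,5.95]
  ]
}}

```text
clock: 12.3
eef_pos: [530.6, 229.9, 94.2]
tool_rot: [-1.571, 0.0, 0.209]
force: [-0.9, -1.1, 5.4]
width: 60.0
```

{"op": "apply_moves", "data": {
  "motion": [
    [0,0.1,-0.05,0,5.95],
    [0,0.15,-0.05,0,5.95]
  ]
}}

```text
clock: 12.55
eef_pos: [530.9, 229.0, 92.8]
tool_rot: [-1.572, 0.0, 0.209]
force: [-0.9, -3.0, 5.4]
width: 59.7
```

{"op": "apply_moves", "data": {
  "motion": [
    [0,0.1,-0.05,0,5.95],
    [0,0.1,-0.05,0,5.95]
  ]
}}

```text
clock: 12.8
eef_pos: [531.0, 228.3, 91.7]
tool_rot: [-1.572, 0.0, 0.209]
force: [-0.9, -2.4, 5.2]
width: 59.7
```

```bash
python3 - <<'E'
from h import *
to((529.4,237.9,105),0.209)
p=ctrl.get_image("side"); im=p["image"][:,:,::-1]
cv2.imwrite(f"pics/side9.png",cv2.resize(im[215:285,250:335],None,fx=8,fy=8,interpolation=cv2.INTER_CUBIC))
p=ctrl.get_image("wrist"); cv2.imwrite(f"pics/wrist9.png",cv2.resize(p["image"][180:310,200:440,::-1],None,fx=3.3,fy=3.3,interpolation=cv2.INTER_CUBIC))
E
```

```text
shift cm [ 0.04 -1.33  0.97] roll -0.0 | now [531.  228.3  91.7] [-1.5721e+00  1.0000e-04  2.0850e-01] w 59.7 F [-0.9 -2.4  5.2] t 12.8
```

View pics/side9.png

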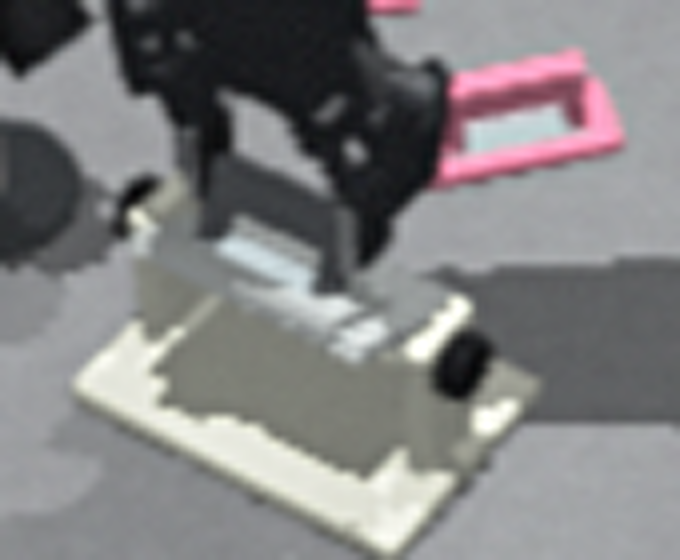

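View pics/wrist9.png

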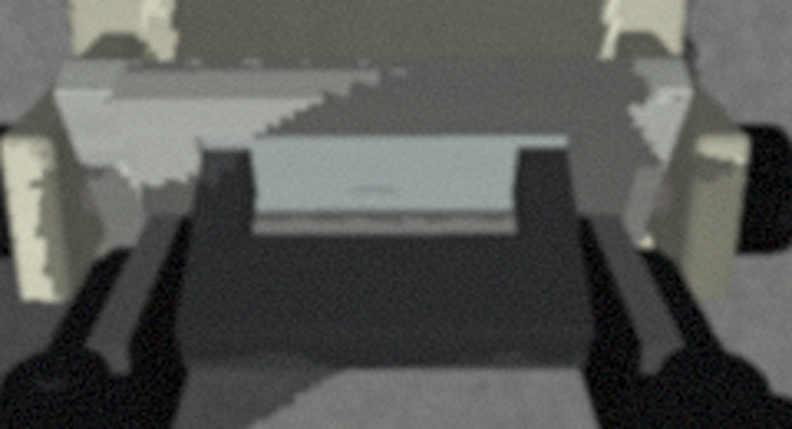

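```bash
cat > tilt.py <<'E'
from ov import *
from scipy.optimize import least_squares
w=ctrl.get_image("wrist"); tc=np.array(w["tool_from_camera"])
B=np.eye(4);B[:3,:3]=Ro.from_euler("xyz",[-np.pi/2,0,0]).as_matrix();T=B@tc
def solve(gf,gn,bt,bb):
    def f(v):
        Rx=Ro.from_euler("x",v[0]).as_matrix(); q=lambda y,z:proj(w,np.array([0,v[1],v[2]])+Rx@np.array([0,y,z-30.]),T)[1]
        bar=[q(y,z) for y in(6,-6) for z in(20,38)]; r=[q(11,6)-gf,min(bar)-bt,max(bar)-bb]
        if gn is not None: r.append(q(-11,6)-gn)
        r.append((v[2]-11.3)*.2); return np.array(r)
    q=least_squares(f,[.3,0,11]); 
    o=np.array([0,q.x[1],q.x[2]])-Ro.from_euler("x",q.x[0]).as_matrix()@np.array([0,0,30.])
    print("phi,dy,dz",q.x.round(3),"res",q.fun.round(2),"origin rel TCP (ey,z)",o[1:].round(1))
    P,R,s=pose(); d=P+Ro.from_euler("z",.209).as_matrix()@o-PL[0]
    print("origin in face frame",(Ro.from_euler("x",-.445).as_matrix()@Ro.from_euler("z",-.209).as_matrix()@d).round(1))
E
python3 -c "
from tilt import *
solve(221.2,243.9,251.5,291.2)"
```

```text
phi,dy,dz [ 0.553 -2.679 10.894] res [ 1.32 -1.69  0.81 -0.45 -0.08] origin rel TCP (ey,z) [ 13.1 -14.6]
origin in face frame [-0.5 21.1 -3.7]
```

Tilt is now about 0.45–0.55, so it's against the plate, with the origin about 21 mm uphill of the disc. I'll grip firmly, lift about 1.5 mm and shift it downhill along the slope.

{"op": "apply_moves", "data": {
  "motion": [
    [0,0,0,0,5.5],
    [0,-0.15,0,0,5.2],
    [0,-0.2,-0.1,0,5.2],
    [0,0.0,-0.5,0,5.2],
    [0,0.25,-1.0,0,5.2],
    [0,0.5,-1.5,0,5.2],
    [0,0.65,-1.85,0,5.2],
    [0,0.65,-1.85,0,5.2],
    [0,0.65,-1.85,0,5.2]
  ]
}}

```text
clock: 14.08
eef_pos: [534.7, 211.4, 84.9]
tool_rot: [-1.571, -0.0, 0.209]
force: [-0.2, 0.5, -0.3]
width: 58.6
```

```bash
python3 - <<'E'
from h import *
to((529.4,237.9,105),0.209)
p=ctrl.get_image("side"); im=p["image"][:,:,::-1]
cv2.imwrite(f"pics/side10.png",cv2.resize(im[215:285,250:335],None,fx=8,fy=8,interpolation=cv2.INTER_CUBIC))
p=ctrl.get_image("wrist"); cv2.imwrite(f"pics/wrist10.png",cv2.resize(p["image"][160:310,200:440,::-1],None,fx=3.3,fy=3.3,interpolation=cv2.INTER_CUBIC))
E
```

```text
shift cm [ 0.03 -2.01  2.71] roll 0.0 | now [534.7 211.4  84.9] [-1.5705e+00 -2.0000e-04  2.0910e-01] w 58.6 F [-0.2  0.5 -0.3] t 14.075
```

View pics/side10.png

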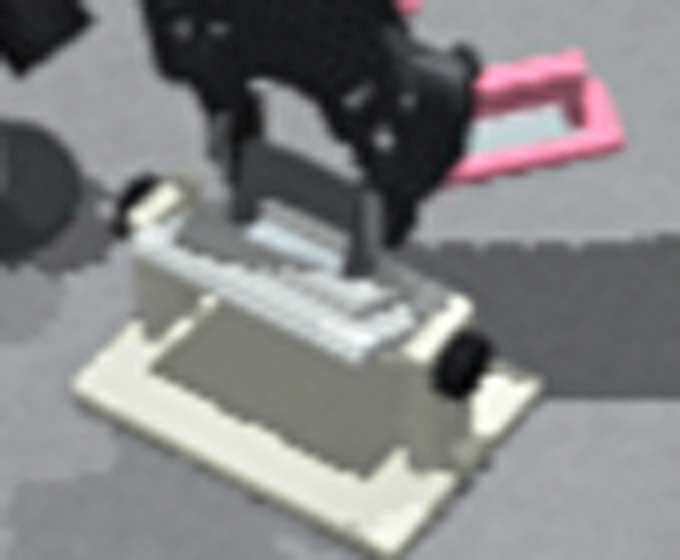

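View pics/wrist10.png

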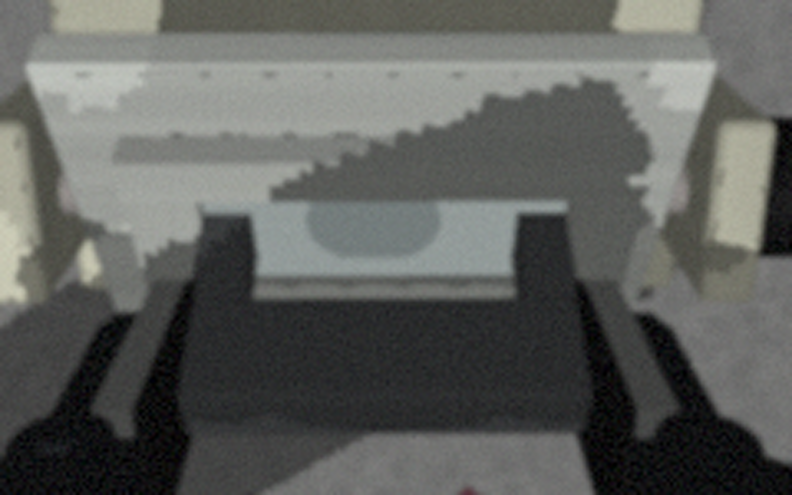

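Side view: the carrier lies tilted over the plate. In the wrist crop the black disc shows through the glass at about (373,~217), against the glass centre (383,240). I'll fit the carrier and plate in the same picture.

```bash
cat > rel.py <<'E'
from ov import *
from scipy.optimize import least_squares
def fit(w,gf,gn,bt,bb,fb,ft,ridge,ridgeb,dbot):
    tc=np.array(w["tool_from_camera"])
    B=np.eye(4);B[:3,:3]=Ro.from_euler("xyz",[-np.pi/2,0,0]).as_matrix();T=B@tc
    P,R,s=pose(); c0=(Ro.from_euler("z",-.209).as_matrix()@(PL[0]-P))
    def q(o,a,y,z): return proj(w,np.array([0,o[0],o[1]])+Ro.from_euler("x",a).as_matrix()@np.array([0,y,z],float),T)[1]
    def f(v):
        a,oy,oz,b,py,pz=v; 
        bar=[q((oy,oz),a,y,z) for y in(6,-6) for z in(20,38)]; C=lambda y,z:q((oy,oz),a,y,z); S=lambda y,z:q((py,pz),b,y,z)
        r=[(C(11,6)-gf)*.5,(C(-11,6)-gn)*.5,min(bar)-bt,max(bar)-bb,C(20,0)-fb,C(20,6)-ft,S(38,0)-ridge,S(38,-8)-ridgeb,(S(-12,0)-dbot)*.7]
        r+=[(py-c0[1])*.15,(pz-c0[2])*.15,(b-.445)*10]
        return np.array(r)
    k=least_squares(f,[.45,12,-14,.445,c0[1],c0[2]]); v=k.x
    rel=Ro.from_euler("x",-v[3]).as_matrix()@np.array([0,v[1]-v[4],v[2]-v[5]])
    print("carrier tilt %.3f org %.1f %.1f | plate slope %.3f org %.1f %.1f (prior %.1f %.1f)"%(*v,c0[1],c0[2]),"res",k.fun.round(1)); print("carrier in face: y %.1f z %.1f"%tuple(rel[1:]))
E
python3 - <<'E'
from rel import *
w=ctrl.get_image("wrist"); g=lambda r:160+r/3.3
fit(w,g(203),g(277),g(300),g(431),g(137),g(162),g(62),g(33),g(258))
E
```

```text
carrier tilt 0.516 org 14.4 -12.5 | plate slope 0.461 org 10.1 -18.9 (prior 9.7 -13.6) res [-0.2 -0.2 -2.4  1.2  0.1  1.3  0.5 -0.7  0.3  0.1 -0.8  0.2]
carrier in face: y 6.6 z 3.8
```

{"op": "apply_moves", "data": {
  "motion": [
    [-0.08,0.09,0.04,0,5.5],
    [-0.17,0.18,0.08,0,5.7],
    [-0.17,0.18,0.08,0,5.9]
  ]
}}

```text
clock: 14.6
eef_pos: [533.3, 211.6, 83.2]
tool_rot: [-1.571, -0.001, 0.209]
force: [1.8, -1.2, 0.8]
width: 59.3
```

{"op": "apply_moves", "data": {
  "motion": [
    [0,0.09,0.04,0,5.95],
    [0,0.18,0.08,0,5.95],
    [0,0.18,0.08,0,5.95]
  ]
}}

```text
clock: 14.98
eef_pos: [533.4, 211.2, 82.0]
tool_rot: [-1.572, -0.001, 0.208]
force: [-0.3, -3.8, 6.8]
width: 59.7
```

Contact: the force direction (-3.8, 7.6) lies along the plate normal. I'll look.

```bash
python3 - <<'E'
from h import *
to((529.4,237.9,105),0.209)
p=ctrl.get_image("side"); im=p["image"][:,:,::-1]
cv2.imwrite(f"pics/side11.png",cv2.resize(im[215:285,250:335],None,fx=8,fy=8,interpolation=cv2.INTER_CUBIC))
p=ctrl.get_image("wrist"); cv2.imwrite(f"pics/wrist11.png",cv2.resize(p["image"][160:310,200:440,::-1],None,fx=3.3,fy=3.3,interpolation=cv2.INTER_CUBIC))
E
```

```text
shift cm [ 0.16 -2.31  2.7 ] roll -0.001 | now [533.4 211.2  82. ] [-1.5725e+00 -8.0000e-04  2.0820e-01] w 59.7 F [-0.3 -3.8  6.8] t 14.975
```

View pics/side11.png

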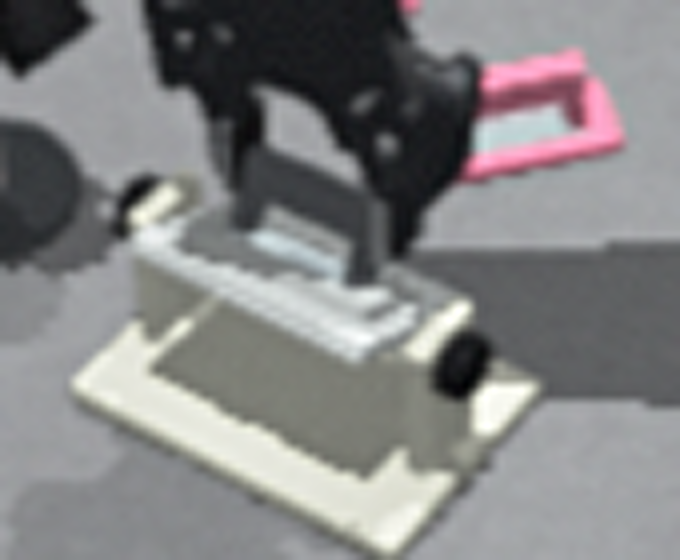

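View pics/wrist11.png

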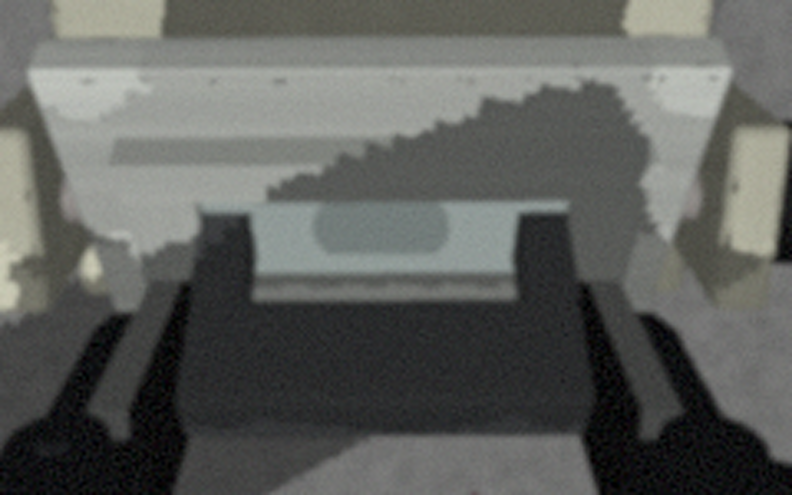

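```bash
python3 - <<'E'
from rel import *
w=ctrl.get_image("wrist"); g=lambda r:160+r/3.3-.35
fit(w,g(202),g(274),g(301),g(433),g(138),g(163),g(67),g(38),g(254))
cv2.imwrite("pics/x.png",cv2.resize(w["image"][190:235,225:420,::-1],None,fx=4,fy=12,interpolation=cv2.INTER_CUBIC))
E
```

```text
carrier tilt 0.547 org 15.4 -11.5 | plate slope 0.502 org 10.4 -19.2 (prior 9.7 -10.7) res [-0.1 -0.1 -2.3  1.  -0.1  1.4  0.7 -1.   0.5  0.1 -1.3  0.6]
carrier in face: y 8.1 z 4.3
```

View pics/x.png

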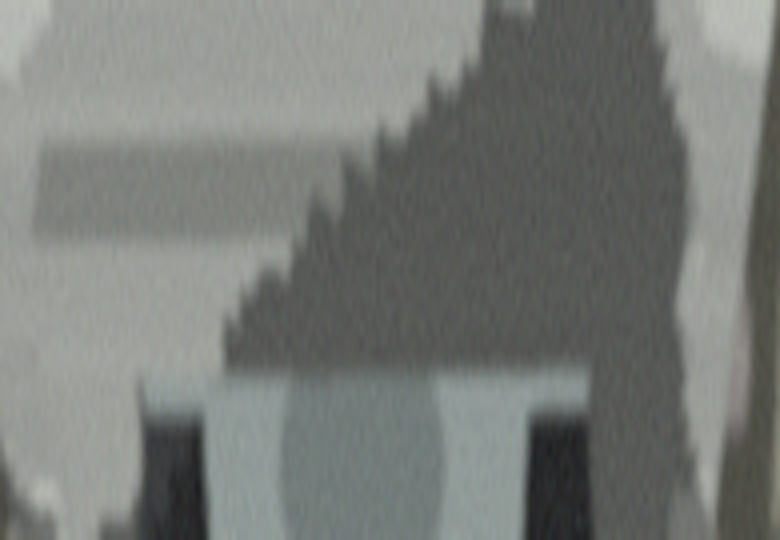

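The fit suggests the +y edge may still stand a little off the plate, about 0.05 rad over-tilted. I'll relax the grip while pressing so it settles flat.

{"op": "apply_moves", "data": {
  "motion": [
    [0,0,0,0,6.0],
    [0,0,0,0,6.0]
  ]
}}

```text
clock: 15.38
eef_pos: [533.1, 212.1, 81.2]
tool_rot: [-1.571, -0.0, 0.209]
force: [1.1, -0.9, 0.8]
width: 60.0
```

{"op": "apply_moves", "data": {
  "motion": [
    [0,0.05,0.05,0,6.0],
    [0,0.1,0.1,0,6.0],
    [0,0.1,0.1,0,6.0]
  ]
}}

```text
clock: 15.75
eef_pos: [532.6, 213.7, 80.2]
tool_rot: [-1.57, -0.0, 0.209]
force: [1.3, -0.9, 1.2]
width: 60.6
```

```bash
python3 - <<'E'
from h import *
to((529.4,237.9,105),0.209)
p=ctrl.get_image("wrist"); cv2.imwrite(f"pics/wrist12.png",cv2.resize(p["image"][160:310,200:440,::-1],None,fx=3.3,fy=3.3,interpolation=cv2.INTER_CUBIC))
E
```

```text
shift cm [ 0.19 -2.48  2.43] roll 0.0 | now [532.6 213.7  80.2] [-1.5704e+00 -3.0000e-04  2.0930e-01] w 60.6 F [ 1.3 -0.9  1.2] t 15.75
```

View pics/wrist12.png

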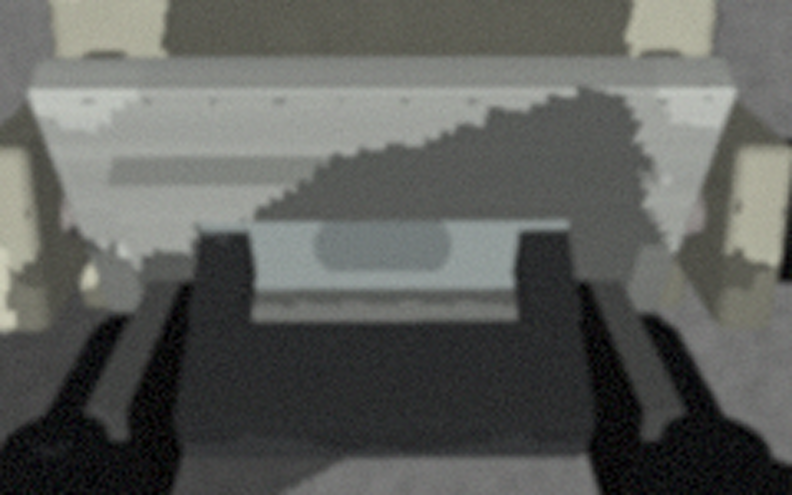

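```bash
python3 - <<'E'
from rel import *
w=ctrl.get_image("wrist"); g=lambda r:160+r/3.3-.35
fit(w,g(220),g(291),g(322),g(456),g(157),g(184),g(88),g(58),g(272))
t=ctrl.get_image("top"); cv2.imwrite("pics/top12.png",cv2.resize(t["image"][180:260,200:300,::-1],None,fx=7,fy=7,interpolation=cv2.INTER_CUBIC))
for p in (t,w): print([( np.round(d["location"],1).tolist(),round(d["confidence"],2)) for q in ("carrier","stage_a_face","stage_a_edge") for d in ctrl.mark_of(p,q) if d["location"][1]>150 and 470<d["location"][0]<600])
E
```

```text
carrier tilt 0.562 org 13.4 -8.9 | plate slope 0.501 org 7.5 -17.2 (prior 7.0 -8.9) res [ 0.1 -0.2 -2.2  1.  -0.1  1.2  0.7 -1.   0.5  0.1 -1.3  0.6]
carrier in face: y 9.1 z 4.5
[([534.5, 223.3, 69.0], 0.42)]
[([526.6, 221.4, 75.5], 0.69), ([527.5, 256.7, 89.5], 0.94)]
```

View pics/top12.png

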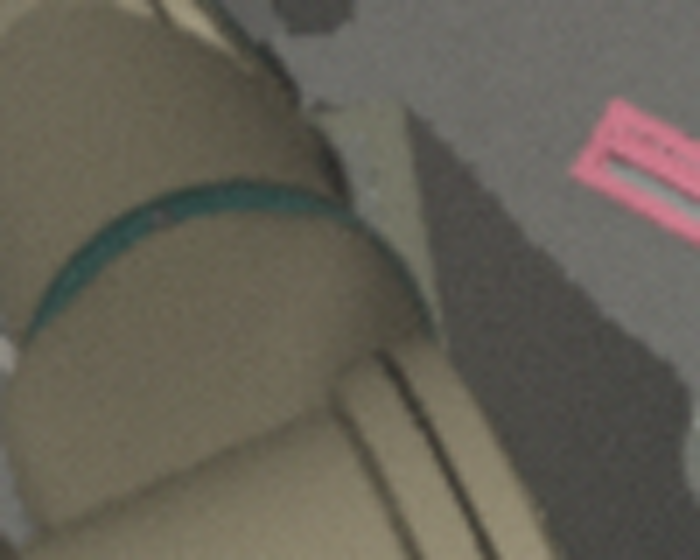

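The picture geometry is too coarse to prove it flush to 0.05 rad. Instead I'll use the centre of pressure from the wrist moment: grip, press along the normal, and compare force and torque.

{"op": "apply_moves", "data": {
  "motion": [
    [0,-0.05,0.0,0,5.5],
    [0,-0.1,0.0,0,5.0],
    [0,-0.2,0.05,0,5.0],
    [0,-0.3,0.1,0,5.0],
    [0,-0.3,0.1,0,5.0]
  ]
}}

```text
clock: 16.82
eef_pos: [532.3, 214.4, 83.3]
tool_rot: [-1.571, -0.0, 0.209]
force: [-0.5, -0.6, -1.1]
width: 58.4
```

```bash
python3 - <<'E'
from h import *
P,R,s=pose(); print(P,s["force"],s["torque"],s["width"],s["clock"]); np.savez("ft0.npz",f=s["force"],t=s["torque"])
p=ctrl.get_image("wrist"); cv2.imwrite(f"pics/wrist13.png",cv2.resize(p["image"][160:310,200:440,::-1],None,fx=3.3,fy=3.3,interpolation=cv2.INTER_CUBIC))
P,R,s=pose(); print(P,s["force"],s["torque"])
E
```

```text
[532.30112891 214.43611571  83.27830057] [-0.50569186 -0.58649438 -1.06196837] [-0.04798089  0.04686251 -0.06076784] 58.447146915511894 16.825
[532.28448483 214.33329387  83.24094912] [ 0.12427773  0.43995089 -0.64748713] [-0.02808199 -0.04769683 -0.00478247]
```

View pics/wrist13.png

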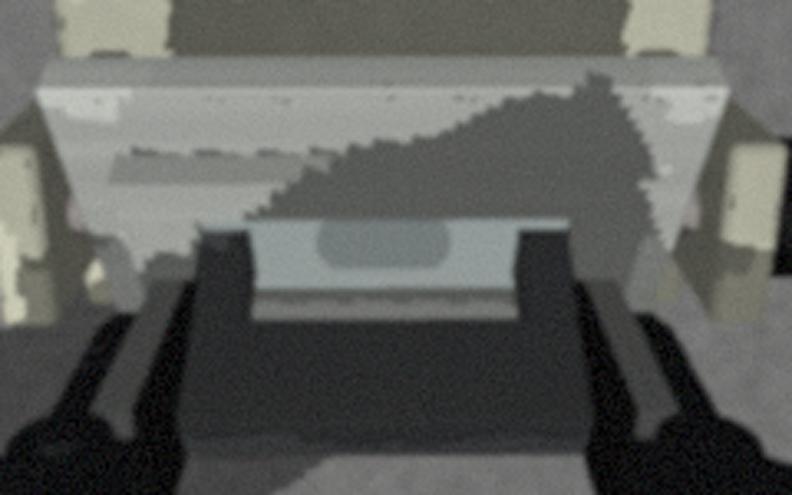

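{"op": "apply_moves", "data": {
  "motion": [
    [0,0.1,-0.3,0,5.0],
    [0,0.35,-0.58,0,5.0],
    [0,0.45,-0.55,0,5.0],
    [0,0.45,-0.55,0,5.0]
  ]
}}

```text
clock: 17.38
eef_pos: [533.4, 208.9, 78.6]
tool_rot: [-1.571, 0.0, 0.209]
force: [0.2, -0.5, -0.8]
width: 58.7
```

{"op": "apply_moves", "data": {
  "motion": [
    [0,0.06,0.03,0,5.0],
    [0,0.12,0.06,0,5.0],
    [0,0.12,0.06,0,5.0]
  ]
}}

```text
clock: 17.75
eef_pos: [533.5, 209.3, 78.2]
tool_rot: [-1.571, -0.0, 0.209]
force: [-1.6, -0.5, 5.8]
width: 58.7
```

```bash
cat > cop.py <<'E'
from h import *
P,R,s=pose(); f0=np.array([-.2,-.1,-.85]); t0=np.array([-.04,0,-.03])
f=s["force"]-f0; t=s["torque"]-t0
Z=Ro.from_euler("z",-.209).as_matrix(); print(P.round(1),"f stage",(Z@f).round(1),"t stage",(Z@t).round(3),s["width"],s["clock"])
fs=Z@f;ts=Z@t
# if torque is about TCP: line y,z with y*fz - z*fy = tx ; intersect face plane prior & report face y
n=np.array([-np.sin(.445),np.cos(.445)]);tt=np.array([np.cos(.445),np.sin(.445)])
C=Z@(np.array([533,221,71.8])-P); c=C[1:]
A=lambda u:(c[0]+u*tt[0])*fs[2]-(c[1]+u*tt[1])*fs[1]
u=(ts[0]*1000-A(0))/(A(1)-A(0)); print("C rel TCP",C.round(1),"CoP face y (about TCP):",round(u,1))
E
python3 cop.py
```

```text
[533.5 209.3  78.2] f stage [-1.5 -0.1  6.6] t stage [-0.166  0.317  0.062] 58.72563219743952 17.75
C rel TCP [ 2.  11.5 -6.4] CoP face y (about TCP): -40.1
```

{"op": "apply_moves", "data": {
  "motion": [
    [0,0.06,0.03,0,5.0],
    [0,0.12,0.06,0,5.0],
    [0,0.12,0.06,0,5.0]
  ]
}}

```text
clock: 18.12
eef_pos: [533.5, 209.3, 78.1]
tool_rot: [-1.572, -0.001, 0.209]
force: [-2.2, -3.8, 14.8]
width: 58.7
```

```bash
python3 cop.py; python3 -c "
from h import *
for i in range(4):
    ctrl.get_image('wrist'); s=ctrl.read_state(); Z=Ro.from_euler('z',-.209).as_matrix(); print((Z@s['force']).round(2),(Z@s['torque']).round(3))"
```

```text
[533.5 209.3  78.1] f stage [-2.7 -3.2 15.6] t stage [-0.518  0.874  0.113] 58.66654039182773 18.125
C rel TCP [ 2.  11.5 -6.3] CoP face y (about TCP): -43.8
[-3.71 -2.02 12.82] [-0.522  0.901  0.048]
[-3.98 -1.8  13.65] [-0.505  0.909  0.085]
[-3.69 -2.18 13.93] [-0.487  0.932  0.057]
[-3.31 -2.5  14.98] [-0.541  0.908  0.051]
```

Contact looks face-like: the centre of pressure is inside the footprint, though the accuracy is limited. I'll loosen the grip under this 15 N load so it seats fully, press with slip, then re-grip in place.

{"op": "apply_moves", "data": {
  "motion": [
    [0,0,0,0,5.8],
    [0,0,0,0,5.9],
    [0,0,0,0,5.93],
    [0,0,0,0,5.95],
    [0,0,0,0,5.95]
  ]
}}

```text
clock: 18.95
eef_pos: [533.4, 209.3, 77.8]
tool_rot: [-1.572, -0.001, 0.209]
force: [-2.7, -4.0, 12.7]
width: 59.4
```

```bash
python3 cop.py; python3 - <<'E'
from h import *
p=ctrl.get_image("wrist"); cv2.imwrite(f"pics/wrist14.png",cv2.resize(p["image"][160:310,200:440,::-1],None,fx=3.3,fy=3.3,interpolation=cv2.INTER_CUBIC))
E
```

```text
[533.4 209.3  77.8] f stage [-3.3 -3.3 13.5] t stage [-0.391  0.729  0.122] 59.43168452018173 18.95
C rel TCP [ 2.  11.6 -6. ] CoP face y (about TCP): -38.7
```

View pics/wrist14.png

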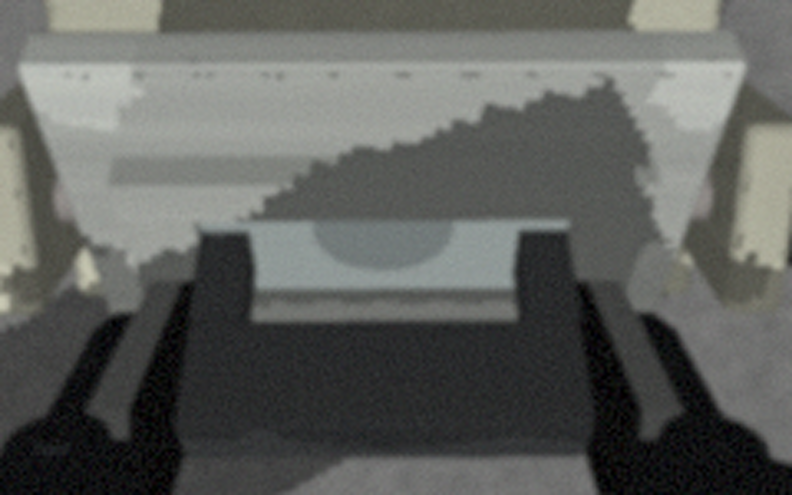

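Geometry check, using row against lateral scale on the plate plane: a frame far-bottom edge at y=+20 predicts row 157, and I observe 157. The disc centre is at column 383, matching the carrier centre. So it's centred, and the corner columns (118 seen, 121 predicted) agree with flush contact. Next I'll let it slip once more, then re-grip and press.

{"op": "apply_moves", "data": {
  "motion": [
    [0,0,0,0,5.98],
    [0,0,0,0,6.0],
    [0,0,0,0,6.0],
    [0,0.04,0.02,0,5.98],
    [0,0.08,0.04,0,5.95]
  ]
}}

```text
clock: 19.62
eef_pos: [533.3, 210.1, 76.3]
tool_rot: [-1.572, -0.0, 0.209]
force: [-2.8, -2.8, 12.7]
width: 60.1
```

```bash
python3 cop.py; python3 - <<'E'
from h import *
p=ctrl.get_image("wrist"); cv2.imwrite(f"pics/wrist15.png",cv2.resize(p["image"][160:310,200:440,::-1],None,fx=3.3,fy=3.3,interpolation=cv2.INTER_CUBIC))
E
```

```text
[533.3 210.1  76.3] f stage [-3.1 -2.1 13.5] t stage [-0.484  0.753  0.116] 60.11210040227527 19.625
C rel TCP [ 2.  10.7 -4.5] CoP face y (about TCP): -47.3
```

View pics/wrist15.png

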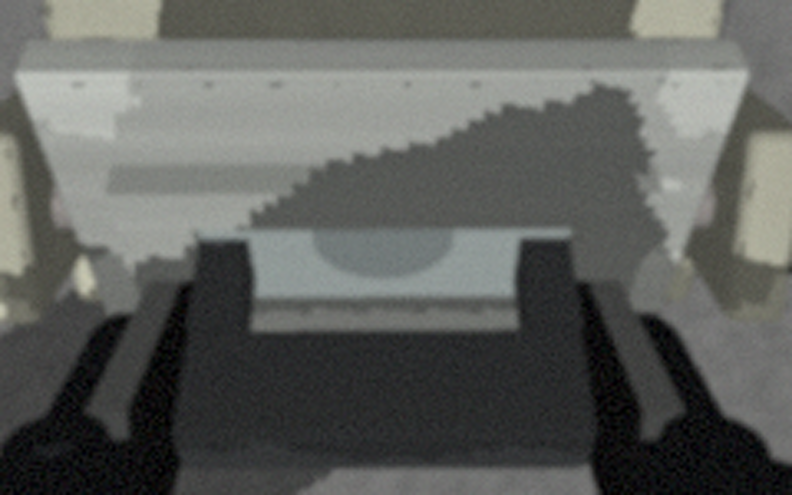

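Still flush and centred, pressed at about 13 N. Now I'll close the grip firmly, easing slightly.

{"op": "apply_moves", "data": {
  "motion": [
    [0,-0.03,-0.01,0,5.8],
    [0,-0.05,-0.02,0,5.6],
    [0,-0.05,-0.02,0,5.3],
    [0,-0.05,-0.02,0,5.0],
    [0,-0.05,-0.02,0,5.0],
    [0,-0.05,-0.02,0,5.0]
  ]
}}

```text
clock: 20.42
eef_pos: [533.3, 210.1, 76.7]
tool_rot: [-1.571, -0.0, 0.209]
force: [-1.7, -2.9, 8.7]
width: 59.1
```

```bash
python3 cop.py; python3 - <<'E'
from h import *
p=ctrl.get_image("wrist"); cv2.imwrite(f"pics/wrist16.png",cv2.resize(p["image"][160:310,200:440,::-1],None,fx=3.3,fy=3.3,interpolation=cv2.INTER_CUBIC))
p=ctrl.get_image("side"); im=p["image"][:,:,::-1]
cv2.imwrite(f"pics/side16.png",cv2.resize(im[215:285,250:335],None,fx=8,fy=8,interpolation=cv2.INTER_CUBIC))
for i in range(3):
  ctrl.get_image("side"); s=ctrl.read_state(); print(s["force"].round(1),s["width"],s["eef_pos"].round(1))
E
```

```text
[533.3 210.1  76.7] f stage [-2.  -2.4  9.6] t stage [-0.336  0.5    0.078] 59.13371181538238 20.425
C rel TCP [ 2.  10.8 -4.9] CoP face y (about TCP): -44.1
[-2.  -2.   9.4] 58.64343183347656 [533.3 210.1  76.7]
[-2.2 -2.2  9.3] 58.74055559982572 [533.3 210.1  76.7]
[-2.1 -1.6  8.6] 59.03286551498133 [533.3 210.1  76.7]
```

View pics/wrist16.png

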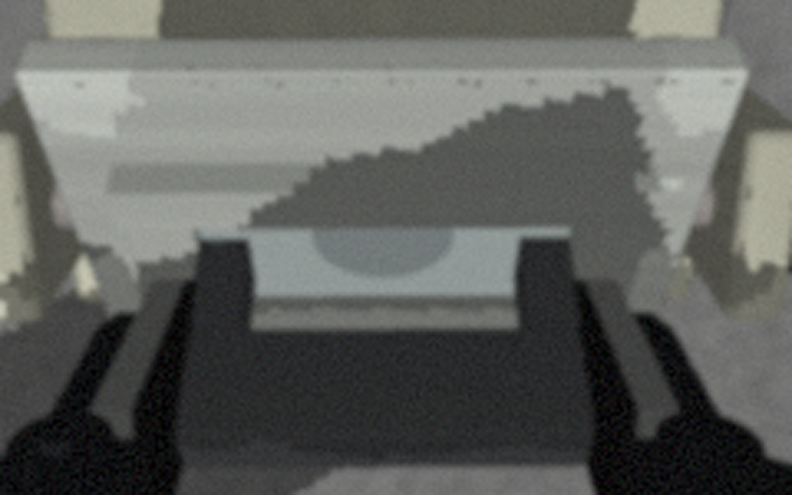

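View pics/side16.png

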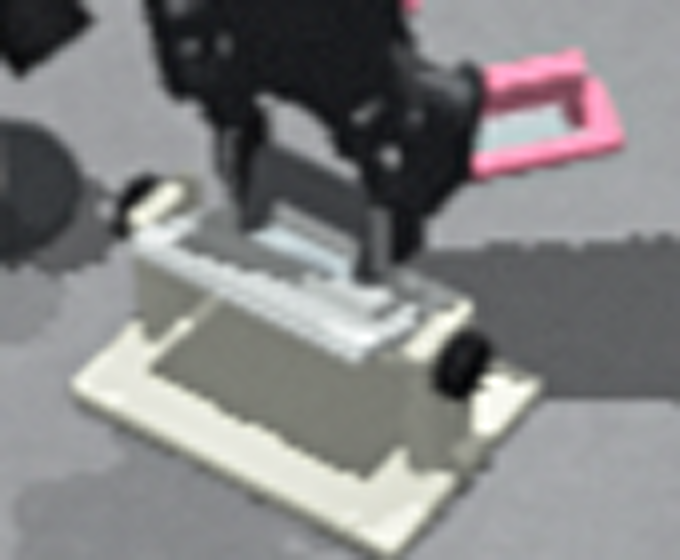

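```bash
python3 - <<'E'
from h import *
s=ctrl.read_state(); print(s["force"].round(1),s["width"],s["clock"]); print(ctrl.finish_job())
E
```

```text
[-2.1 -1.6  8.6] 59.03286551498133 20.675
the job is handed in; nothing more can be done
None
```

I handed the job in at 20.7 s with the carrier gripped and pressed on stage_a's plate, the stage with the camera behind it. My checks say it is flush and centred, but flush within 0.05 rad is inferred, not measured.

- **How it was done:** The tool cannot tilt, so I gripped the bridge by its two ends. I let the carrier swing about that axis against the plate's raised edge, with the grip slackened, until it matched the slope. Then I moved it down to the disc, let it settle under load and gripped it again in place.
- **Last readings:** The force on the tool was steady at about 9 N upward, mostly along the plate normal. The grip was closed at about 59 mm on the 60 mm bar, and the arm was still.
- **Centring and angle:** In the wrist view the disc centre lines up with the carrier centre along the plate within about 1 mm. Across the plate, the frame's far edge fell on the row predicted for a centred, flush carrier. The long sides look parallel.
- **Disagreeing check:** An earlier fit to the wrist picture suggested about 0.05 rad too much tilt and a 4 mm gap. I put this down to bias in that fit, because contact was already felt then.
- **Supporting check:** The centre of pressure moved towards the middle of the footprint after the carrier settled. The moment's reference point is not known exactly, so this is only moderate evidence.
- **Other things:** I never touched the bottle, dish holder, dish, jar or forceps, but I did not measure them again at the end. The plate's raised edge showed no visible movement. The highest force I saw at the end of a move was about 16 N.

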